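Put three soldering supplies back on their own stands

TASK

The flux tin, the copper soldering fixture and the wire spool have been put on one another's stands. Put each back upright in the middle of its own stand: the tin on the round one, the spool on the small square one, and the fixture lengthwise along the long one; the empty six-sided stand is there for parking one on the way. Tip nothing over and leave everything else where it is.

Things in the scene. Friction and masses are not known exactly. Their poses are not given: they have to be found in the camera images.
- flux_tin_center (a point): round flat flux tin with a red lid (shut and fixed to it): 59 mm diameter at the lid, 23 mm tall. Point: its centre, half-way up; z is up. At the start it stands on the small square stand; it belongs on the round stand
- fixture_center (a point): soldering fixture: copper bar between parallel blue cheeks, 115 mm long, 38 mm tall at its -x end, 26 to 29 mm elsewhere; 31 mm wide across the cheeks at mid-length, where it is best gripped. Point: mid-length, mid-width, 19 mm above its underside; x along its length, y across, z up. A fixed latch juts out at its -x end. Starts on the round stand, belongs lengthwise on the long stand
- spool_center (a point): wire spool lying flat (axis upright): black flanges, copper wire. Both flanges 51 mm diameter; 36 mm tall; a wire end sticks out sideways about 20 mm (it meets nothing). Point: on its axis, half-way up; z up. At the start it lies on the long stand; it belongs on the small square stand
- long_stand_top (a point): the long stand: oblong fixed wooden block, 40 mm high, flat on top, 130 x 50 mm. The point is the centre of its top face, z up, x along its length
- round_stand_top (a point): the round stand: fixed wooden block, 40 mm high, flat on top, 76 mm diameter. The point is the centre of its top face, z up
- square_stand_top (a point): the small square stand: fixed wooden block, 40 mm high, flat on top, 70 x 70 mm. The point is the centre of its top face, z up
- spare_stand_top (a point): the spare stand, empty at the start: six-sided fixed wooden block, 40 mm high, flat on top, 100 mm across its corners. The point is the centre of its top face, z up
- eraser: bystander: eraser in a red sleeve, 36 x 16 x 11 mm, on the table; origin at its underside
- awl: bystander: awl with a pale wooden handle, 97 mm long, 18 mm thick, on the table; origin at its underside
- marker: bystander: marker pen, white with a black cap, 133 mm long, 13 mm thick, on the table; origin at its underside
Not all that is in view belongs to the job. Of the things that look like the part that bears flux_tin_center, the middle-sized one is meant.

How it is judged:
By the outcome, as a careful person would: the job done as asked, in the order asked, and still so for the second after the job is handed in, with the robot touching nothing.
It also fails if it takes over 115 s, if anything falls off the work surface, if the arm or the gripper's body presses on something with over 40 N, if the wrist force passes 120 N, or if a joint passes its speed limit or range.

ROBOT

A 7-joint arm with a two-finger parallel gripper is mounted at the origin on a cart in front of the work surface, level with it; the furniture and walls round the work are solid. World frame = base frame: x ahead of the robot, y to its left, z up, the work surface at z = 0. Lengths are in m, angles in rad, forces in N, time in s.
With the tool pointing down it reaches from about 0.4 to 0.875 m from the base axis. Payload 6.5 kg.
Tool frame: the origin (TCP) lies between the finger pads; the fingertips stand 11 mm ahead of it and the grasp point (between the pads) lies 8 mm behind it; z points along the fingers, x is the direction in which the jaws open and shut, and the axes are right-handed (so a half turn about z gives the same grasp; the last joint's range is limited). The gripper opens to 85 mm and grips with 20 to 120 N. Pads are 22 mm wide; open, the fingers measure 114 mm over their backs; the gripper's body (76 mm by 85 mm) begins 54 mm behind the grasp point. The pads swing forward as they close: fully open they stand 13 mm farther back than shut.
Start: joints at [-1.268, 0.536, -0.004, 1.538, 0.003, 1.067, -0.071], TCP at [0.234, 0.606, 0.242] pointing down, gripper open.
Joint ranges: [-2.7, 2.7], [-0.37, 2.16], [-1.27, 1.26], [0.24, 2.4], [-1.31, 4.45], [0.19, 1.91], [-2.76, 2.76]. Speed limits (rad/s): [2.39, 2.39, 3.14, 3.14, 3.14, 3.14, 3.14].

INTERFACE

Orientations are given as a rotation vector (axis times angle).
In Python, from plant import env, eyes, workorder, cut_out, place_of gives the robot as it stands. The module is installed in compiled form; this text tells all that it offers.
- The arm moves only by the tool jog_arm, never from a script. Its argument "rows" is a list that holds one entry, the list of rows, each a list of 7 numbers: the shift along the tool's x, y, z in mm, then the turn, a rotation vector about the tool's x, y, z in rad, then the gripper command: -1 is fully open, 1 is shut, values between are in proportion. A call has 1 to 5 rows; each row shifts and turns the commanded pose from where the row before left it, along the tool's axes as they then stand; what a row does not reach is not made up. A row lasts 1/10 s, in which the tool goes at most 50 mm and 8.59 degrees, less where a joint would pass 70% of its speed; a pose out of reach is approached as far as the arm can. A call is refused whole if a number of a shift passes 50 or a number of a turn 0.15, either way. A call with a gripper value outside its range is refused whole. The fingers move at their own pace and stop on an object; "squeeze" is the grip in N (left out, the last holds). Time passes only in rows, so rows that do not move let the fingers close. It gives the time, the measured TCP pose, the force and the opening at its end, in the units of the state.
- env.read_state(): the state, without advancing time (a new reading comes with each control period).
- eyes.snapshot(name): name is "scene" or "top" or "wrist"; returns a dict with "color" (480x640x3 uint8, red, green, blue), "fx", "fy", "cx", "cy" (pixels), "world_from_camera" (4x4, takes a point from camera to world coordinates). Camera axes: x right, y down, z forward; pixel columns grow to the right and rows downward; lengths in m; the calibration is good to about 2 mm. The wrist camera is an equidistant fisheye: a pixel r from the principal point sees the ray r / f radians off the axis. A picture is of the moment at which its call begins. There is no depth.
- workorder.close_job(): hands the job in, once; it reports no verdict.
Trained networks look in a picture, given as the dict that the camera call returned (one of the last four; its "shot" number tells which), for a name from the list of things; names that differ only in an ending like _2 or _b are one class to them, and where a whole thing is asked for, a point or a joint stands for the part that bears it (a point fixed in the world has none). Each returns a list of dicts, best first, with "conf" (0 to 1); they miss things now and then, are a little off and sometimes report something else, mostly with a low value. They report only what shows in the picture. A call takes as long as a camera call. They do not tell look-alikes from the thing itself.
- cut_out(picture, label): "region" (480x640 bool, what is visible of it) and "box" ([centre column, centre row, width, height] in pixels, round what is visible of it).
- place_of(picture, label): "xy" ([column, row] in pixels: a listed point, or the origin of a listed thing).
The state is a dict: "clock": time; "joints": joint angles; "joint_velocities": joint speeds; "joint_efforts": joint torques, N m; "ee_pos": TCP position; "tcp_rot": TCP orientation; "wrist_force": force on the tool from outside, world axes, zero at the start; "ft_torque": the same for the moment, N m; "finger_gap": finger opening in m.
Only numpy, scipy, OpenCV 4.12 (cv2) and the standard library are available. Lean on these libraries where they do the work, as an engineer would, in place of code of your own. Each camera call takes 0.05 s, during which the arm holds its last target.

## Working session

There is one attempt and no reset: what is moved stays moved. The work goes in short steps, Python scripts to look and compute and a tool call to move; the robot and the scene stay as the last step left them, time stands still between calls to the robot, and variables do not carry over. Pictures are saved under pics/ and viewed, and the job is handed in when it is done.

Besides the shell and the picture viewer there is one more tool, called after "Call:" as name(argument=value, ...) on one line, values as JSON. jog_arm: Moves the arm, as the interface text tells. Its arguments: {"type":"object","properties":{"rows":{"type":"array","items":{"type":"array","items":{"type":"array","items":{"type":"number"}}}},"squeeze":{"type":"number"}},"required":["rows"]}

```bash
mkdir -p pics; ls; python3 - <<'E'
from plant import env, eyes
import cv2
s=env.read_state()
for k,v in s.items(): print(k,v)
for n in ["scene","top","wrist"]:
    p=eyes.snapshot(n); cv2.imwrite(f"pics/{n}0.png",p["color"][:,:,::-1])
    print(n,p["fx"],p["fy"],p["cx"],p["cy"],p["world_from_camera"].tolist() if hasattr(p["world_from_camera"],'tolist') else p["world_from_camera"])
E
```

```text
pics
clock 0.0
joints [-1.26817642  0.53719979 -0.00442366  1.53887405  0.00259605  1.06731297
 -0.07122186]
joint_velocities [-0.00089102 -0.00168056 -0.00131075 -0.00011699  0.00067811 -0.00056968
  0.00184238]
joint_efforts [ 2.16274057e-04 -5.83409286e+01  1.04835950e+00 -2.59102786e+01
  1.22721418e-02  9.57265293e-03  1.68333793e-05]
ee_pos [0.23413435 0.60569992 0.24139108]
tcp_rot [ 2.59015841e+00  1.77585010e+00 -2.18953456e-03]
wrist_force [ 0.31467313  0.25985047 -0.2517357 ]
ft_torque [ 0.00804635 -0.05131332 -0.06661231]
finger_gap 0.08527605811031119
scene 513.7230560252963 513.7230560252963 321.631267725991 245.43643670509263 [[0.9074039105868704, -0.2968931415193672, 0.29744344936544714, 0.1505322611377055], [-0.42004881156278184, -0.6631298895279377, 0.619530261988355, -0.8574683751984545], [0.013309355970478396, -0.6871049498682326, -0.7264362662410411, 1.1206822691251643], [0.0, 0.0, 0.0, 1.0]]
top 457.02765571064225 457.02765571064225 317.22022848022993 230.38176903786666 [[0.005929829491902146, -0.9954556472424037, 0.09504152511089171, 0.41985856069475247], [-0.9999602501483247, -0.005270001618516347, 0.007192023793106723, 0.012371186794542405], [-0.006658471708789146, -0.0950803946991604, -0.9954473282390962, 1.6663444798336753], [0.0, 0.0, 0.0, 1.0]]
wrist 371.64829954431775 371.64829954431775 317.2022909209944 241.1231917699575 [[0.36118509934638, 0.8969668216773086, 0.25494282657146977, 0.16922478945157957], [0.9324915965930203, -0.346784527168518, -0.10099462361880882, 0.6304273469854746], [-0.0021785989862663714, 0.27420979655477734, -0.9616674275339901, 0.3719042942346284], [0.0, 0.0, 0.0, 1.0]]
```

View pics/scene0.png

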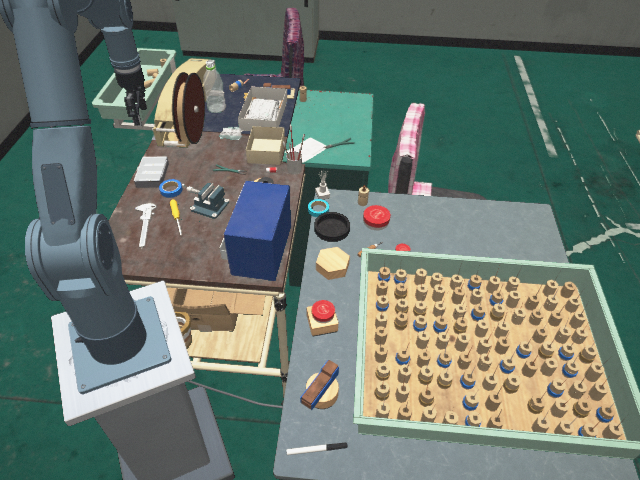

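View pics/top0.png

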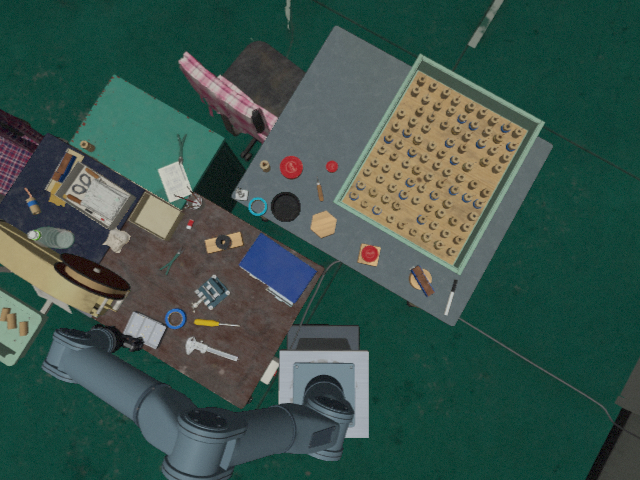

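View pics/wrist0.png

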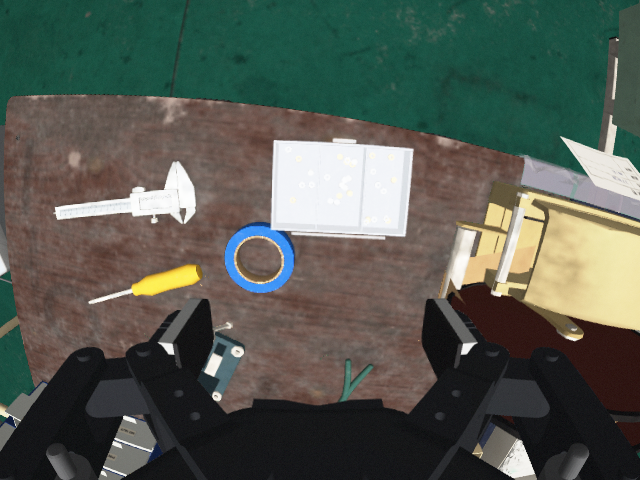

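The top view shows the tin on the square stand (370,253), the fixture on the round stand (420,281), the empty six-sided stand at (323,223), and the spool on the long stand at (223,242), next to a tall blue box. Next I'll measure these.

```bash
cat > h.py <<'E'
from plant import env, eyes, cut_out, place_of
import cv2, numpy as np
from scipy.spatial.transform import Rotation as R
def ray(p,uv):
    T=np.array(p["world_from_camera"]); u,v=uv
    d=np.array([(u-p["cx"])/p["fx"],(v-p["cy"])/p["fy"]])
    if p.get("fish"):
        r=np.hypot(*d); d3=np.array([*(d/max(r,1e-9)*np.sin(r)),np.cos(r)])
    else: d3=np.array([*d,1.])
    return T[:3,3],T[:3,:3]@d3
def at_z(p,uv,z):
    o,d=ray(p,uv); return o+d*(z-o[2])/d[2]
def proj(p,X):
    T=np.array(p["world_from_camera"]); c=T[:3,:3].T@(np.array(X)-T[:3,3])
    if p.get("fish"):
        r=np.hypot(c[0],c[1]); th=np.arctan2(r,c[2]); k=th/max(r,1e-9)
        return np.array([p["cx"]+p["fx"]*k*c[0],p["cy"]+p["fy"]*k*c[1]])
    return np.array([p["cx"]+p["fx"]*c[0]/c[2],p["cy"]+p["fy"]*c[1]/c[2]])
def snap(n):
    p=eyes.snapshot(n)
    if n=="wrist": p["fish"]=True
    return p
Z=dict(flux_tin_center=.0515,fixture_center=.059,spool_center=.058,long_stand_top=.04,round_stand_top=.04,square_stand_top=.04,spare_stand_top=.04,eraser=0,awl=0,marker=0)
E
python3 - <<'E'
from h import *
for n in ["top","scene"]:
    p=snap(n)
    for k,z in Z.items():
        for d in place_of(p,k)[:4]:
            if d["conf"]>.2: print(n,k,round(d["conf"],2),np.round(d["xy"],1),np.round(at_z(p,d["xy"],z)[:2],4))
p=snap("top")
cv2.imwrite("pics/t1.png",cv2.resize(p["color"][190:310,170:330,::-1],None,fx=5,fy=5,interpolation=cv2.INTER_CUBIC))
cv2.imwrite("pics/t2.png",cv2.resize(p["color"][130:310,280:480,::-1],None,fx=4,fy=4)[:600])
E
```

```text
top flux_tin_center 0.71 [367.3 252.1] [ 0.4979 -0.1532]
top flux_tin_center 0.67 [292.1 166.8] [0.8034 0.1158]
top flux_tin_center 0.61 [329.6 165.6] [ 0.8084 -0.0191]
top fixture_center 0.75 [319.5 186. ] [0.7323 0.0168]
top fixture_center 0.65 [424.8 279.1] [ 0.4044 -0.3527]
top spool_center 0.57 [223.8 241.5] [0.5322 0.3537]
top long_stand_top 0.85 [219.3 240.8] [0.5359 0.3737]
top round_stand_top 0.69 [422.2 280.2] [ 0.4003 -0.3478]
top square_stand_top 0.56 [370.  254.2] [ 0.4911 -0.164 ]
top spare_stand_top 0.74 [323.3 225.4] [0.5932 0.0025]
top eraser 0.52 [189.3 223.3] [0.6026 0.4947]
top eraser 0.21 [224.1 243.1] [0.5304 0.3648]
top awl 0.38 [319.8 186.4] [0.7423 0.0158]
top marker 0.52 [449.5 298.4] [ 0.3352 -0.4539]
scene flux_tin_center 0.75 [319.8 310. ] [ 0.4884 -0.1502]
scene flux_tin_center 0.69 [378.5 219.1] [0.7909 0.0835]
scene flux_tin_center 0.49 [400.4 249. ] [ 0.7877 -0.0502]
scene fixture_center 0.8 [321.6 380.6] [ 0.4071 -0.3366]
scene spool_center 0.54 [264.9 190.9] [0.5217 0.3372]
scene long_stand_top 0.63 [323.7 312.6] [ 0.4978 -0.1542]
scene round_stand_top 0.95 [321.5 386.7] [ 0.405  -0.3412]
scene square_stand_top 0.92 [324.6 310.6] [ 0.5026 -0.1494]
scene square_stand_top 0.73 [371.7 248.1] [ 0.7205 -0.0045]
scene spare_stand_top 0.62 [328.6 258.7] [0.5893 0.0093]
scene eraser 0.39 [273.5 170.9] [0.6065 0.49  ]
scene awl 0.51 [370.5 247.7] [0.7391 0.03  ]
scene marker 0.93 [314.6 449.8] [ 0.3376 -0.4523]
```

View pics/t1.png

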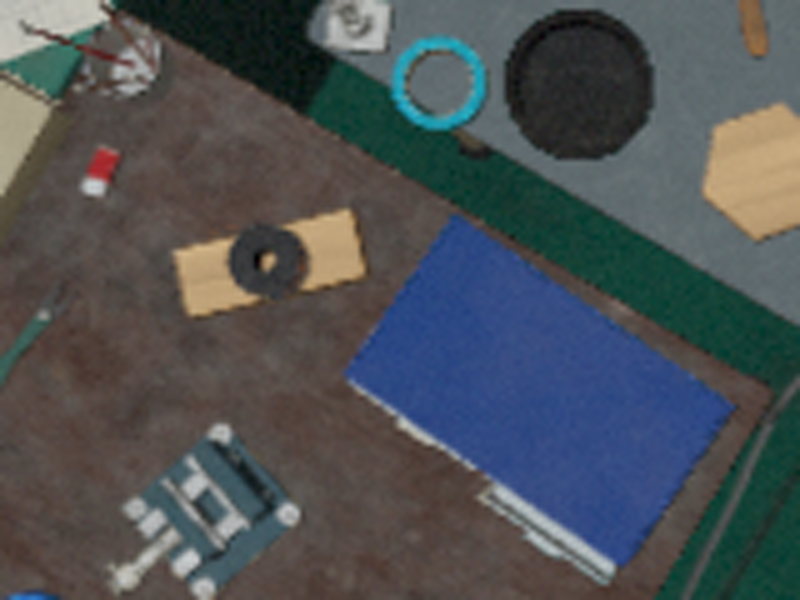

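View pics/t2.png

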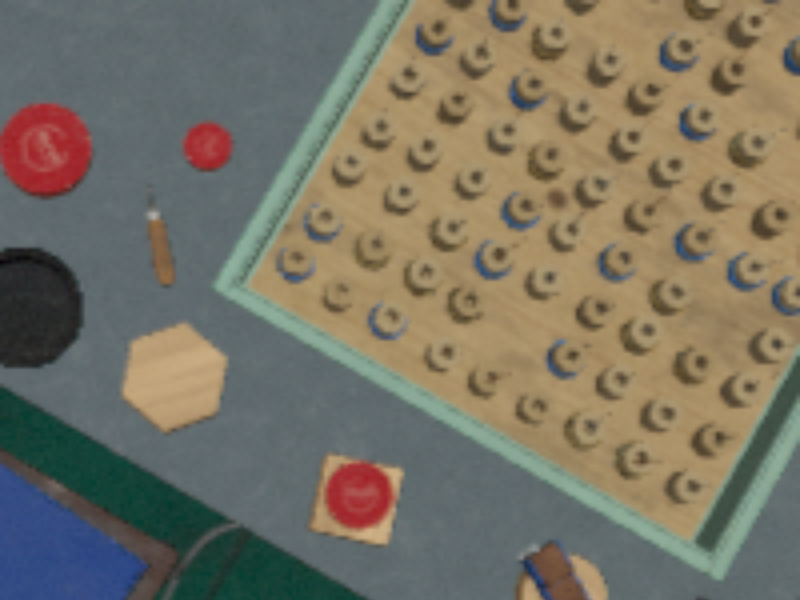

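```bash
cat >> h.py <<'E'
def tri(ps,uvs):
    A=np.zeros((3,3));b=np.zeros(3)
    for p,uv in zip(ps,uvs):
        o,d=ray(p,uv);d=d/np.linalg.norm(d);M=np.eye(3)-np.outer(d,d);A+=M;b+=M@o
    return np.linalg.solve(A,b)
def pose():
    s=env.read_state(); r=R.from_rotvec(s["tcp_rot"]); x=r.as_matrix()[:,0]
    return np.array(s["ee_pos"]),r,np.arctan2(x[1],x[0]),s
def plan(xyz,phi=None):
    p,r,f,s=pose()
    d=r.as_matrix().T@(np.array(xyz)-p)*1000
    print("t",round(s["clock"],2),"pos",np.round(p,4),"phi",round(f,3),"gap",round(s["finger_gap"],4),"F",np.round(s["wrist_force"],1))
    if phi is not None:
        # desired rotation: x at phi, z down
        D=np.array([[np.cos(phi),np.sin(phi),0],[np.sin(phi),-np.cos(phi),0],[0,0,-1]]).T
        D=np.array([[np.cos(phi),np.sin(phi),0],[np.sin(phi),-np.cos(phi),0],[0,0,-1]])
        rv=(r.inv()*R.from_matrix(D)).as_rotvec(); print("turn",np.round(rv,4),"rows>=",np.abs(rv).max()/.15)
    print("shift mm (tool)",np.round(d,1),"rows>=",np.round(np.abs(d).max()/50,1))
E
python3 - <<'E'
from h import *
t=snap("top");s=snap("scene")
cv2.imwrite("pics/s1.png",cv2.resize(s["color"][150:310,200:400,::-1],None,fx=4,fy=4)[:600])
for a,b in [((261,233),(245,182)),((317,271),(290,186)),((295,304),(278,246)),((239,265.6),(228,235))]:
    print(np.round(tri([t,s],[a,b]),3))
for n,a in [("tray corner",(335,197)),("tray near corner right",(459,272))]: print(n,np.round(at_z(t,a,0.07),3))
plan([.50,.36,.42],1.2)
E
```

```text
[0.491 0.214 0.211]
[0.454 0.012 0.349]
[0.386 0.067 0.129]
[ 0.417  0.331 -0.084]
tray corner [ 0.691 -0.038  0.07 ]
tray near corner right [ 0.43  -0.469  0.07 ]
t 1.4 pos [0.2343 0.6063 0.2423] phi 1.202 gap 0.0854 F [-0.5 -0.3  0.1]
turn [ 0.    -0.     0.002] rows>= 0.013296108896782765
shift mm (tool) [-134.   336.6 -177.7] rows>= 6.7
```

View pics/s1.png

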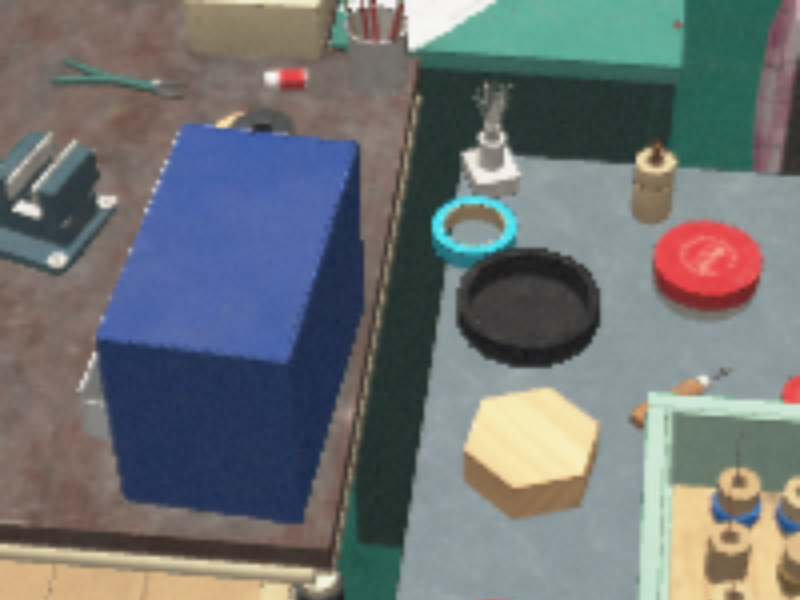

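```bash
python3 - <<'E'
from h import *
t=snap("top");s=snap("scene")
for a,b in [((261,233),(289.5,185)),((317,271),(271.5,240)),((295,304),(225.5,235)),((239,265.6),(245,181))]:
    print(np.round(tri([t,s],[a,b]),3))
E
```

```text
[0.555 0.208 0.17 ]
[0.43  0.023 0.17 ]
[0.326 0.093 0.167]
[0.446 0.279 0.168]
```

Call:
jog_arm(rows=[[[0,0,-40,0,0,0,-1],[0,0,-40,0,0,0,-1],[-19,48,-5,0,0,0,-1],[-19,48,-5,0,0,0,-1],[-19,48,-5,0,0,0,-1]]], squeeze=40)

```text
clock: 2.0
ee_pos: [0.3451, 0.5039, 0.3373]
tcp_rot: [-2.59, -1.778, -0.001]
wrist_force: [0.9, 0.9, 0.5]
finger_gap: 0.0851
```

Call:
jog_arm(rows=[[[-19,48,0,0,0,0,-1],[-19,48,0,0,0,0,-1],[-19,48,0,0,0,0,-1],[-19,48,0,0,0,0,-1],[0,0,0,0,0,0.14,-1]]])

```text
clock: 2.5
ee_pos: [0.4978, 0.3609, 0.3371]
tcp_rot: [2.715, 1.57, 0.003]
wrist_force: [0.5, -0.3, -0.8]
finger_gap: 0.0857
```

Call:
jog_arm(rows=[[[0,0,0,0,0,0.14,-1],[0,0,0,0,0,0.14,-1],[0,0,0,0,0,0.14,-1],[0,0,0,0,0,0.14,-1],[0,0,0,0,0,0.14,-1]]])

```text
clock: 3.0
ee_pos: [0.4909, 0.3693, 0.3368]
tcp_rot: [-3.092, -0.557, -0.0]
wrist_force: [0.7, 0.4, -0.0]
finger_gap: 0.0856
```

```bash
python3 - <<'E'
from h import *
plan([.53,.35,.3],.236)
p=snap("wrist"); cv2.imwrite("pics/w1.png",p["color"][:,:,::-1])
print(np.round(p["world_from_camera"],3).tolist())
for k in ["long_stand_top","spool_center"]:
    for d in place_of(p,k)[:2]: print(k,d["conf"],d["xy"],np.round(at_z(p,d["xy"],Z[k]),4))
E
```

```text
t 3.0 pos [0.4909 0.3693 0.3368] phi 0.356 gap 0.0856 F [ 0.7  0.4 -0. ]
turn [-1.000e-04 -0.000e+00  1.204e-01] rows>= 0.8023891637969237
shift mm (tool) [29.9 31.8 36.8] rows>= 0.7
[[0.937, 0.335, 0.095, 0.466], [0.348, -0.901, -0.257, 0.434], [-0.0, 0.274, -0.962, 0.467], [0.0, 0.0, 0.0, 1.0]]
long_stand_top 0.92 [346.4, 217.9] [0.5312 0.3582 0.04  ]
spool_center 0.8 [347.6, 226.2] [0.5332 0.3528 0.058 ]
```

View pics/w1.png

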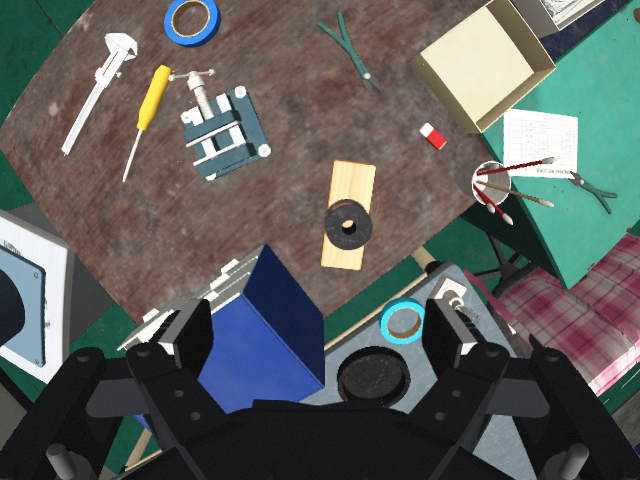

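```bash
cat >> h.py <<'E'
def crop(p,c,w,h,s,name):
    x0,y0=int(c[0]-w/2),int(c[1]-h/2)
    im=cv2.resize(p["color"][y0:y0+h,x0:x0+w,::-1],None,fx=s,fy=s,interpolation=cv2.INTER_CUBIC)
    for i in range(0,w,10): cv2.line(im,(i*s,0),(i*s,6 if i%20 else 14),(0,255,255),1); 
    for i in range(0,w,20): cv2.putText(im,str(x0+i),(i*s,24),0,.35,(0,255,255))
    for i in range(0,h,20): cv2.line(im,(0,i*s),(12,i*s),(0,255,255),1); cv2.putText(im,str(y0+i),(14,i*s+4),0,.35,(0,255,255))
    cv2.imwrite(name,im)
E
python3 - <<'E'
from h import *
p=snap("wrist"); crop(p,(350,216),130,130,5,"pics/w1c.png")
r=cut_out(p,"spool_center")[0]; print(r["conf"],r["box"])
E
```

```text
0.61 [346.0, 223.2, 46.6, 44.1]
```

View pics/w1c.png

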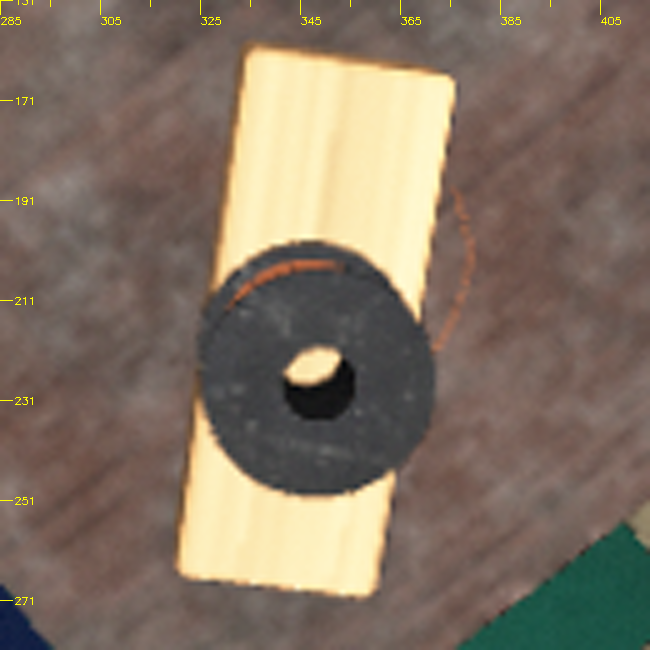

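```bash
python3 - <<'E'
from h import *
p=snap("wrist")
c=np.array([at_z(p,q,.04) for q in [(335,160),(376,166),(359.4,270.6),(320.6,266)]])
print(np.round(c,4)); print("centre",c.mean(0), "sides",[round(np.linalg.norm(c[i]-c[(i+1)%4]),4) for i in range(4)])
ax=(c[0]+c[1]-c[2]-c[3]); print("axis ang",np.arctan2(ax[1],ax[0]))
h=at_z(p,(349,227.4),.076); print("spool",h)
plan([h[0],h[1],.15],np.arctan2(ax[1],ax[0])-np.pi/2)
E
```

```text
[[0.4939 0.4171 0.04  ]
 [0.5405 0.4281 0.04  ]
 [0.5712 0.303  0.04  ]
 [0.5244 0.2917 0.04  ]]
centre [0.53249146 0.35996119 0.04      ] sides [np.float64(0.0479), np.float64(0.1289), np.float64(0.0482), np.float64(0.129)]
axis ang 1.8106777223417445
spool [0.53233074 0.35610377 0.076     ]
t 3.3 pos [0.4909 0.3693 0.3368] phi 0.365 gap 0.0854 F [-0.5  0.2 -0.1]
turn [-1.00e-04 -0.00e+00  1.25e-01] rows>= 0.8331590785143443
shift mm (tool) [ 34.   27.2 186.8] rows>= 3.7
```

Call:
jog_arm(rows=[[[0,0,0,0,0,0.125,-1],[37,23,0,0,0,0,-1],[0,0,48,0,0,0,-1],[0,0,48,0,0,0,-1],[0,0,48,0,0,0,-1]]])

```text
clock: 3.8
ee_pos: [0.5326, 0.3556, 0.1915]
tcp_rot: [-3.118, -0.374, -0.001]
wrist_force: [0.3, 0.4, -1.0]
finger_gap: 0.0851
```

```bash
python3 - <<'E'
from h import *
plan([.5323,.356,.053],.24)
p=snap("wrist"); cv2.imwrite("pics/w2.png",p["color"][:,:,::-1])
print(proj(p,[.5323,.356,.076]))
E
```

```text
t 3.8 pos [0.5326 0.3556 0.1915] phi 0.239 gap 0.0851 F [ 0.3  0.4 -1. ]
turn [-0.0008 -0.001  -0.0014] rows>= 0.009121542502454887
shift mm (tool) [ -0.3  -0.4 138.5] rows>= 2.8
[317.29519267 238.78834436]
```

View pics/w2.png

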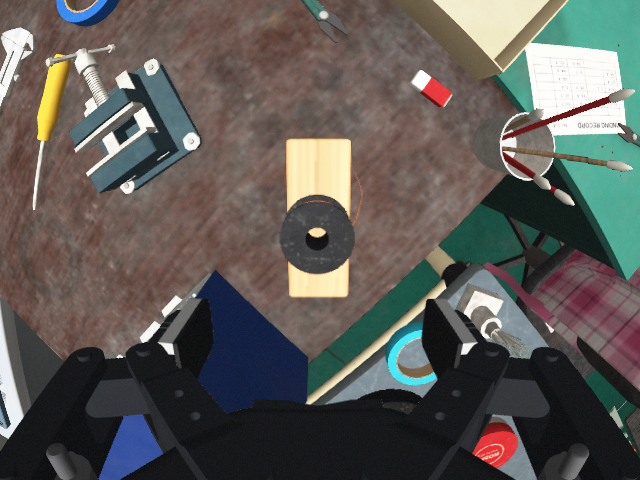

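Call:
jog_arm(rows=[[[0,0,48,0,0,0,-1],[0,0,45,0,0,0,-1],[0,0,25,0,0,0,-1],[0,0,15,0,0,0,-1],[0,0,5,0,0,0,-1]]])

```text
clock: 4.35
ee_pos: [0.5322, 0.3556, 0.0543]
tcp_rot: [3.119, 0.373, -0.001]
wrist_force: [-0.9, 0.3, -0.6]
finger_gap: 0.0851
```

```bash
python3 - <<'E'
from h import *
plan([.5323,.356,.053],.24)
p=snap("wrist"); cv2.imwrite("pics/w3.png",p["color"][:,:,::-1])
print(proj(p,[.5323,.356,.076]))
E
```

```text
t 4.35 pos [0.5322 0.3556 0.0543] phi 0.238 gap 0.0851 F [-0.9  0.3 -0.6]
turn [ 0.0002  0.001  -0.0022] rows>= 0.014352981212972701
shift mm (tool) [ 0.2 -0.3  1.3] rows>= 0.0
[318.86665022 346.95285509]
```

View pics/w3.png

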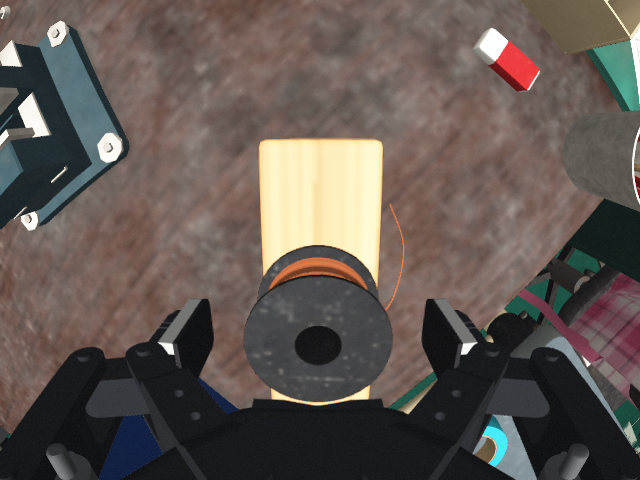

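Call:
jog_arm(rows=[[[0,0,0,0,0,0,1],[0,0,0,0,0,0,1],[0,0,0,0,0,0,1],[0,0,0,0,0,0,1],[0,0,0,0,0,0,1]]], squeeze=40)

```text
clock: 4.9
ee_pos: [0.5332, 0.3563, 0.0569]
tcp_rot: [-3.118, -0.372, -0.003]
wrist_force: [-2.0, -1.1, 7.3]
finger_gap: 0.0469
```

Call:
jog_arm(rows=[[[0,0,0,0,0,0,1],[0,0,0,0,0,0,1],[0,0,-10,0,0,0,1],[0,0,-10,0,0,0,1],[0,0,0,0,0,0,1]]])

```text
clock: 5.4
ee_pos: [0.5335, 0.3564, 0.077]
tcp_rot: [-3.118, -0.371, -0.005]
wrist_force: [0.9, 0.0, -1.3]
finger_gap: 0.0473
```

```bash
python3 - <<'E'
from h import *
plan([.592,.006,.30],.24)
p=snap("wrist"); cv2.imwrite("pics/w4.png",p["color"][:,:,::-1])
E
```

```text
t 5.4 pos [0.5335 0.3564 0.077 ] phi 0.237 gap 0.0473 F [ 0.9  0.  -1.3]
turn [-0.0013 -0.0032 -0.003 ] rows>= 0.021624631840945336
shift mm (tool) [ -24.7  354.  -223.6] rows>= 7.1
```

View pics/w4.png

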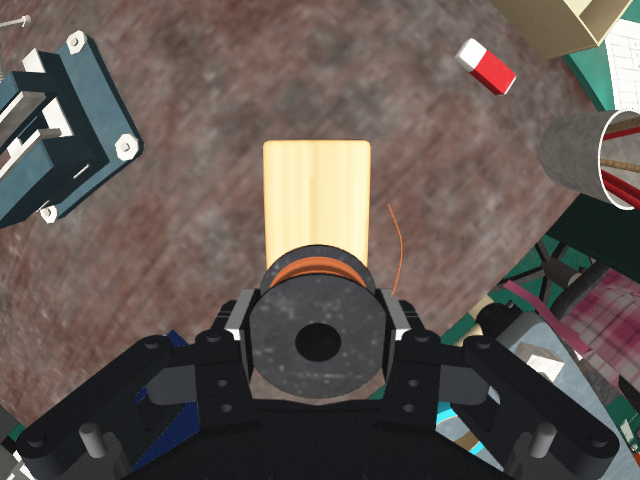

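Call:
jog_arm(rows=[[[0,0,-45,0,0,0,1],[0,0,-45,0,0,0,1],[0,0,-45,0,0,0,1],[0,40,-30,0,0,0,1],[0,48,-10,0,0,0,1]]])

```text
clock: 5.95
ee_pos: [0.554, 0.2725, 0.2535]
tcp_rot: [-3.115, -0.379, -0.009]
wrist_force: [2.2, -1.1, -1.1]
finger_gap: 0.0467
```

Call:
jog_arm(rows=[[[-5,48,0,0,0,0,1],[-5,48,0,0,0,0,1],[-5,48,0,0,0,0,1],[-5,40,0,0,0,0,1],[0,0,0,0,0,0,1]]])

```text
clock: 6.45
ee_pos: [0.5771, 0.078, 0.25]
tcp_rot: [3.117, 0.354, -0.0]
wrist_force: [-0.1, -0.2, -1.2]
finger_gap: 0.0471
```

```bash
python3 - <<'E'
from h import *
plan([.592,.006,.20],.24)
p=snap("wrist"); cv2.imwrite("pics/w5.png",p["color"][:,:,::-1])
for k in ["spare_stand_top","square_stand_top"]:
    for d in place_of(p,k)[:2]: print(k,d["conf"],d["xy"],np.round(at_z(p,d["xy"],Z[k]),4))
E
```

```text
t 6.45 pos [0.5771 0.078  0.25  ] phi 0.226 gap 0.0471 F [-0.1 -0.2 -1.2]
turn [ 0.0042  0.0007 -0.0136] rows>= 0.0905527705225097
shift mm (tool) [-1.6 73.3 50.3] rows>= 1.5
```

View pics/w5.png

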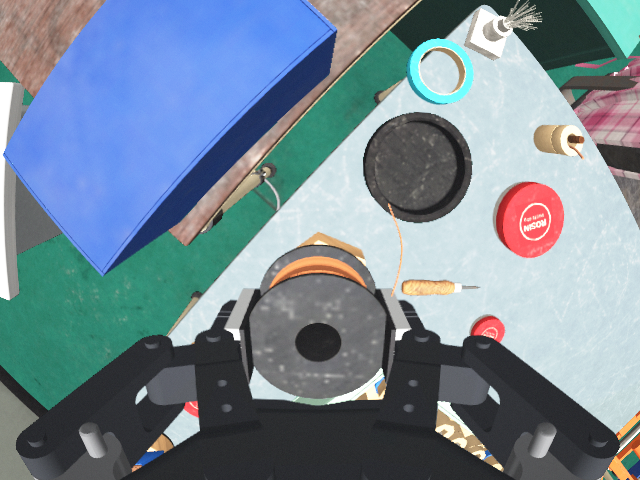

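Call:
jog_arm(rows=[[[-1,37,30,0,0,-0.013,1],[-1,36,40,0,0,0,1],[0,0,48,0,0,0,1],[0,0,35,0,0,0,1],[0,0,20,0,0,0,1]]])

```text
clock: 7.1
ee_pos: [0.5897, 0.02, 0.076]
tcp_rot: [-3.115, -0.396, 0.007]
wrist_force: [-0.1, 0.6, -1.4]
finger_gap: 0.0473
```

```bash
python3 - <<'E'
from h import *
plan([.591,.006,.0575],.24)
p=snap("wrist"); cv2.imwrite("pics/w6.png",p["color"][:,:,::-1])
E
```

```text
t 7.1 pos [0.5897 0.02   0.076 ] phi 0.253 gap 0.0473 F [-0.1  0.6 -1.4]
turn [-0.002   0.0045  0.0127] rows>= 0.0848811509619519
shift mm (tool) [-2.2 13.9 18.5] rows>= 0.4
```

View pics/w6.png

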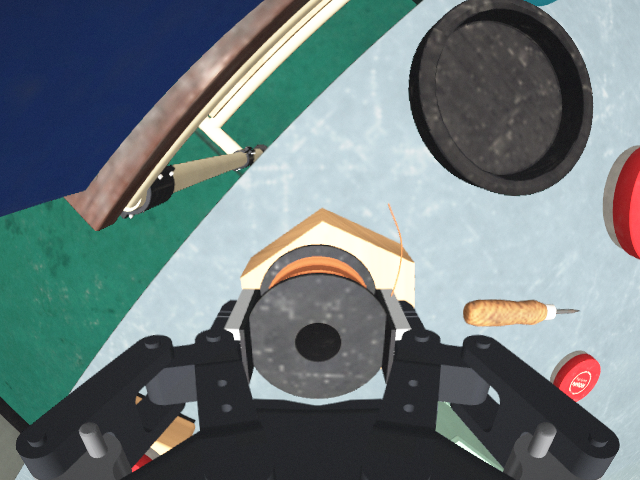

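Call:
jog_arm(rows=[[[-2,14,0,-0.002,0.0045,0.012,1],[0,0,10,0,0,0,1],[0,0,7,0,0,0,1],[0,0,2,0,0,0,1],[0,0,0,0,0,0,1]]])

```text
clock: 7.65
ee_pos: [0.5934, 0.0041, 0.0607]
tcp_rot: [3.118, 0.374, 0.008]
wrist_force: [0.4, -0.5, -1.5]
finger_gap: 0.0472
```

```bash
python3 - <<'E'
from h import *
plan([.591,.006,.057],.24)
p=snap("wrist"); cv2.imwrite("pics/w7.png",p["color"][:,:,::-1])
E
```

```text
t 7.65 pos [0.5934 0.0041 0.0607] phi 0.239 gap 0.0472 F [ 0.4 -0.5 -1.5]
turn [ 0.0016 -0.0046 -0.0015] rows>= 0.030814565954532514
shift mm (tool) [-1.9 -2.4  3.7] rows>= 0.1
```

View pics/w7.png

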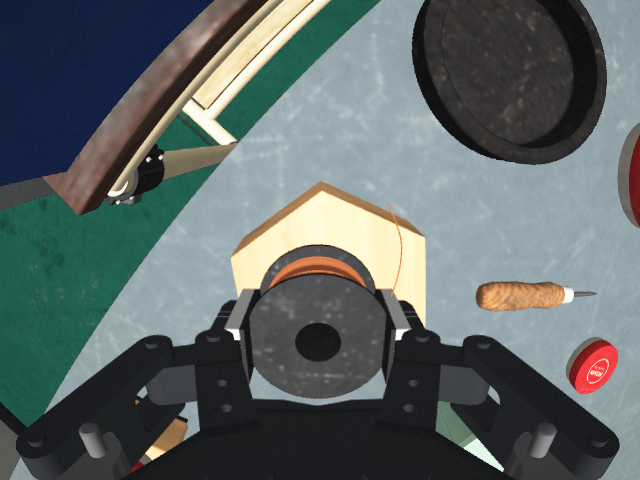

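Call:
jog_arm(rows=[[[0,0,2,0,0,0,1],[0,0,1.5,0,0,0,1],[0,0,0,0,0,0,1]]])

```text
clock: 8.0
ee_pos: [0.5935, 0.0037, 0.0571]
tcp_rot: [3.118, 0.373, 0.008]
wrist_force: [-0.5, 1.0, -1.4]
finger_gap: 0.0471
```

```bash
python3 - <<'E'
from h import *
plan([.591,.006,.057],.24)
E
```

```text
t 8.0 pos [0.5935 0.0037 0.0571] phi 0.238 gap 0.0471 F [-0.5  1.  -1.4]
turn [ 0.002  -0.0046 -0.0019] rows>= 0.03067774098107026
shift mm (tool) [-1.9 -2.8  0.1] rows>= 0.1
```

Call:
jog_arm(rows=[[[0,0,1,0,0,0,1],[0,0,1,0,0,0,1],[0,0,0,0,0,0,1]]])

```text
clock: 8.3
ee_pos: [0.5937, 0.0036, 0.0568]
tcp_rot: [3.119, 0.373, 0.008]
wrist_force: [-6.1, -0.3, 15.8]
finger_gap: 0.0474
```

Call:
jog_arm(rows=[[[0,0,-1,0,0,0,0.3],[0,0,0,0,0,0,-0.3],[0,0,0,0,0,0,-1],[0,0,0,0,0,0,-1],[0,0,0,0,0,0,-1]]])

```text
clock: 8.8
ee_pos: [0.5935, 0.0036, 0.056]
tcp_rot: [3.118, 0.373, 0.007]
wrist_force: [0.1, 0.1, -0.3]
finger_gap: 0.0852
```

Call:
jog_arm(rows=[[[0,0,-40,0,0,0,-1],[0,0,-48,0,0,0,-1],[0,0,-48,0,0,0,-1],[0,0,-45,0,0,0,-1],[0,0,0,0,0,0,-1]]])

```text
clock: 9.3
ee_pos: [0.5965, 0.0034, 0.2437]
tcp_rot: [3.118, 0.372, 0.026]
wrist_force: [0.5, -0.2, -0.9]
finger_gap: 0.0851
```

```bash
python3 - <<'E'
from h import *
plan([.43,-.32,.3],.24)
p=snap("wrist"); cv2.imwrite("pics/w8.png",p["color"][:,:,::-1])
t=snap("top"); crop(t,(390,250),160,120,5,"pics/t8.png")
for q in (p,t):
  for k in ["spool_center","spare_stand_top","fixture_center","round_stand_top","square_stand_top","flux_tin_center"]:
    for d in place_of(q,k)[:2]: print(k,round(d["conf"],2),np.round(d["xy"],1),np.round(at_z(q,d["xy"],Z[k]),4))
E
```

```text
t 9.3 pos [0.5965 0.0034 0.2437] phi 0.238 gap 0.0851 F [ 0.5 -0.2 -0.9]
turn [ 0.0036 -0.016  -0.0025] rows>= 0.10684921206193933
shift mm (tool) [-237.   275.4  -59.1] rows>= 5.5
spool_center 0.91 [309.3 216.6] [0.5922 0.0026 0.058 ]
spare_stand_top 0.61 [319.6 214.6] [0.6018 0.0028 0.04  ]
fixture_center 0.89 [113.5 435.1] [ 0.4022 -0.3424  0.059 ]
fixture_center 0.52 [320.7 212.5] [0.601  0.0086 0.059 ]
flux_tin_center 0.94 [532.1 150.5] [0.787  0.1185 0.0515]
flux_tin_center 0.68 [491.2 279.3] [ 0.787  -0.0178  0.0515]
spool_center 0.63 [425.5 279.2] [ 0.4041 -0.3554  0.058 ]
fixture_center 0.53 [425.5 280.6] [ 0.3992 -0.3551  0.059 ]
round_stand_top 0.73 [420.5 279.5] [ 0.4027 -0.3418  0.04  ]
flux_tin_center 0.73 [292.1 168.6] [0.7968 0.1157 0.0515]
flux_tin_center 0.59 [332.9 165.1] [ 0.8103 -0.031   0.0515]
```

View pics/w8.png

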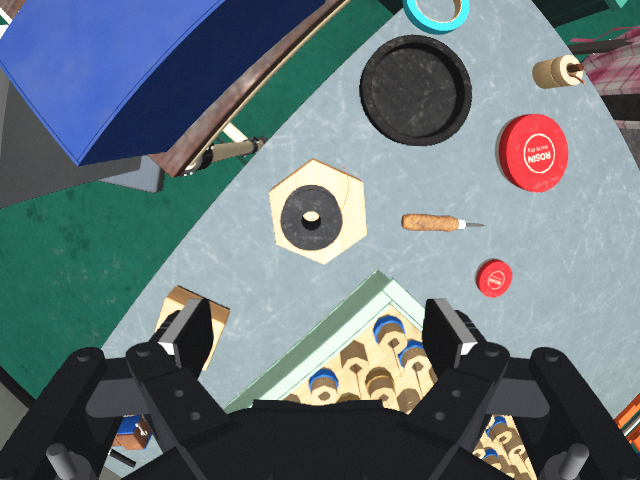

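View pics/t8.png

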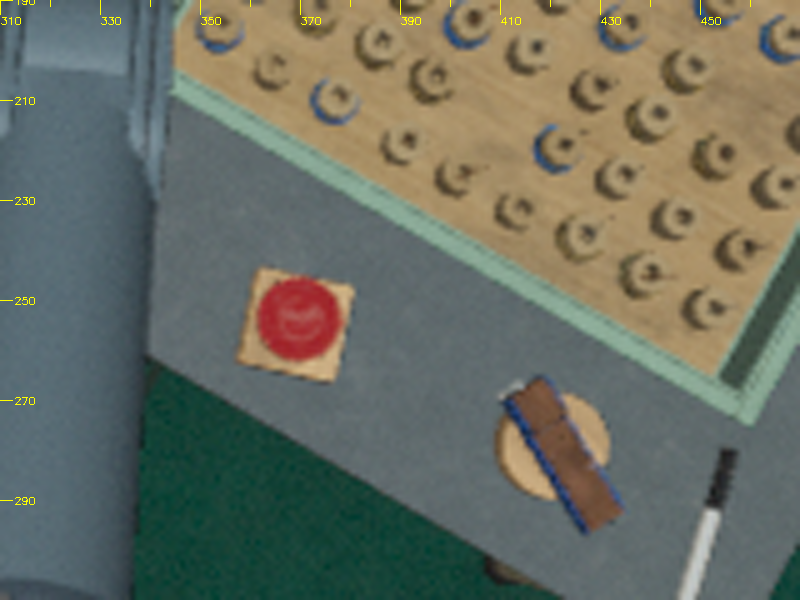

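Call:
jog_arm(rows=[[[-34,36,0,0.003,-0.016,0,-1],[-34,36,0,0,0,0,-1],[-34,36,0,0,0,0,-1],[-34,36,0,0,0,0,-1],[-34,36,0,0,0,0,-1]]])

```text
clock: 10.5
ee_pos: [0.4687, -0.2127, 0.2387]
tcp_rot: [3.119, 0.373, -0.017]
wrist_force: [0.7, 0.2, 0.9]
finger_gap: 0.0855
```

Call:
jog_arm(rows=[[[-34,36,0,0,0,0,-1],[-34,36,0,0,0,0,-1],[-30,36,0,0,0,0,-1],[0,0,0,0,0,0.145,-1],[0,0,0,0,0,0.145,-1]]])

```text
clock: 11.0
ee_pos: [0.3986, -0.3413, 0.2397]
tcp_rot: [3.138, -0.098, -0.017]
wrist_force: [0.9, -0.3, -0.1]
finger_gap: 0.0852
```

Call:
jog_arm(rows=[[[0,0,0,0,0,0.145,-1],[0,0,0,0,0,0.145,-1],[0,0,0,0,0,0.145,-1],[0,0,0,0,0,0.145,-1],[0,0,0,0,0,0.145,-1]]])

```text
clock: 11.5
ee_pos: [0.4001, -0.3393, 0.2395]
tcp_rot: [2.899, -1.196, -0.015]
wrist_force: [-0.0, -0.3, -0.0]
finger_gap: 0.0853
```

Call:
jog_arm(rows=[[[0,0,0,0,0,0.145,-1],[0,0,0,0,0,0.145,-1],[0,0,0,0,0,0,-1]]])

```text
clock: 11.8
ee_pos: [0.4002, -0.3392, 0.2394]
tcp_rot: [2.698, -1.595, -0.014]
wrist_force: [-0.1, 0.6, -0.3]
finger_gap: 0.0857
```

```bash
python3 - <<'E'
from h import *
plan([.403,-.345,.244],-1.07)
p=snap("wrist"); cv2.imwrite("pics/w9.png",p["color"][:,:,::-1])
E
```

```text
t 11.8 pos [ 0.4002 -0.3392  0.2394] phi -1.068 gap 0.0857 F [-0.1  0.6 -0.3]
turn [0.0112 0.0038 0.002 ] rows>= 0.0745916061054217
shift mm (tool) [ 6.4  0.4 -4.6] rows>= 0.1
```

View pics/w9.png

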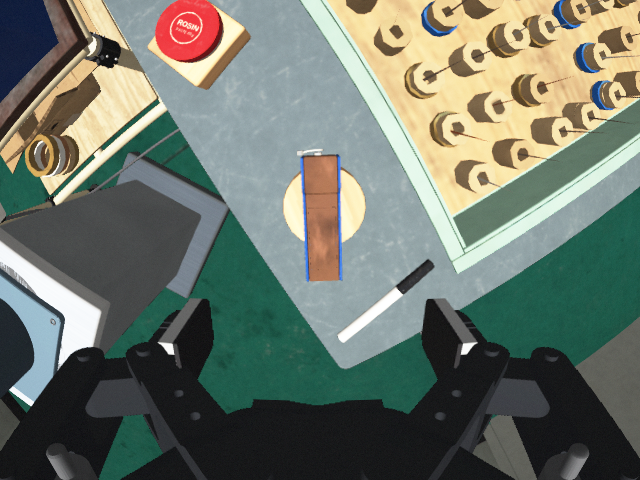

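```bash
python3 - <<'E'
from h import *
p=snap("wrist"); crop(p,(323,217),110,150,4,"pics/w9c.png")
for k in ["fixture_center","round_stand_top"]:
    for d in place_of(p,k)[:2]: print(k,round(d["conf"],2),np.round(d["xy"],1),np.round(at_z(p,d["xy"],Z[k]),4))
E
```

```text
fixture_center 0.68 [324.8 215.7] [ 0.4041 -0.3443  0.059 ]
```

View pics/w9c.png

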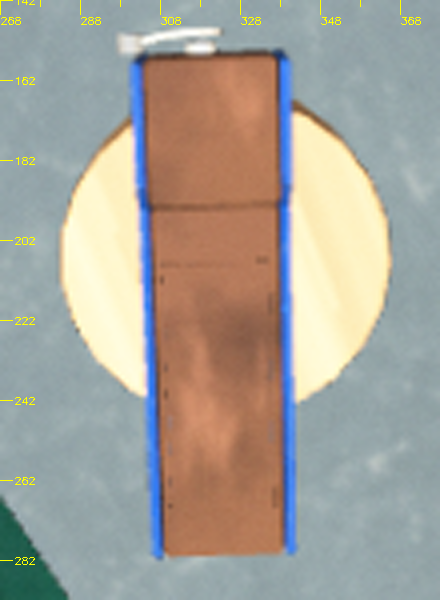

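```bash
python3 - <<'E'
from h import *
from scipy.optimize import least_squares
p=snap("wrist")
f=lambda X,Y:(268+X/4,142+Y/4)
a=at_z(p,f(212,53),.078); b=at_z(p,f(225,555),.067)
print(a,b,np.linalg.norm(a[:2]-b[:2]),(a+b)/2, np.arctan2(*(a-b)[[1,0]]))
for Y,xl,xr,z in [(300,150,294,.068),(400,152,295,.068),(500,157,295,.068),(100,136,288,.078)]:
    l=at_z(p,f(xl,Y),z);r=at_z(p,f(xr,Y),z);print(Y,(l+r)/2,np.linalg.norm(l-r))
q=np.array([at_z(p,f(*t),.04)[:2] for t in [(62,255),(389,258),(75,190),(90,335),(148,397),(298,402),(360,350),(375,190)]])
s=least_squares(lambda v:np.hypot(*(q-v[:2]).T)-v[2],[.4,-.34,.038]);print(s.x,s.fun.round(4))
E
```

```text
[ 0.44844407 -0.3157388   0.078     ] [ 0.35441022 -0.371492    0.067     ] 0.10931963696883353 [ 0.40142715 -0.3436154   0.0725    ] 0.535186715446237
300 [ 0.40429285 -0.3427697   0.068     ] 0.02992445168445789
400 [ 0.38552335 -0.35364164  0.068     ] 0.030269395681123735
500 [ 0.36609504 -0.36516499  0.068     ] 0.029856093829177865
100 [ 0.44040068 -0.32021544  0.078     ] 0.02971796782065401
[ 0.40772395 -0.34256835  0.03702566] [ 0.0003 -0.0003  0.0006 -0.0011  0.0001  0.0005  0.0002 -0.0002]
```

```bash
python3 - <<'E'
from h import *
plan([.4025,-.343,.12],-1.036)
E
```

```text
t 12.05 pos [ 0.4001 -0.3393  0.2395] phi -1.065 gap 0.0857 F [ 0.4  0.3 -0.6]
turn [ 0.0105  0.0041 -0.0288] rows>= 0.19188085321419326
shift mm (tool) [  4.9  -1.6 119.5] rows>= 2.4
```

Call:
jog_arm(rows=[[[4,-1,0,0.0105,0.004,-0.029,-1],[0,0,45,0,0,0,-1],[0,0,45,0,0,0,-1],[0,0,30,0,0,0,-1],[0,0,0,0,0,0,-1]]])

```text
clock: 12.55
ee_pos: [0.4006, -0.3404, 0.1162]
tcp_rot: [-2.728, 1.556, 0.012]
wrist_force: [-0.7, 0.0, -0.2]
finger_gap: 0.0854
```

```bash
python3 - <<'E'
from h import *
plan([.4025,-.343,.054],-1.036)
p=snap("wrist"); cv2.imwrite("pics/w10.png",p["color"][:,:,::-1])
print(proj(p,[.4025,-.343,.068]))
E
```

```text
t 12.55 pos [ 0.4006 -0.3404  0.1162] phi -1.037 gap 0.0854 F [-0.7  0.  -0.2]
turn [ 0.0031  0.0067 -0.0009] rows>= 0.04434774359635034
shift mm (tool) [ 3.6 -0.5 62.2] rows>= 1.2
[323.0968979  274.09217968]
```

View pics/w10.png

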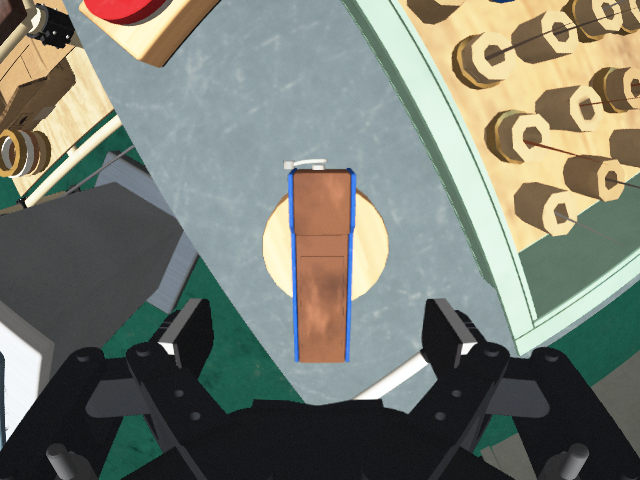

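Call:
jog_arm(rows=[[[3.6,-0.5,0,0.003,0.0067,0,-1],[0,0,30,0,0,0,-1],[0,0,20,0,0,0,-1],[0,0,10,0,0,0,-1],[0,0,0,0,0,0,-1]]])

```text
clock: 13.1
ee_pos: [0.4059, -0.3458, 0.0599]
tcp_rot: [2.727, -1.557, 0.012]
wrist_force: [-0.1, 0.5, 0.9]
finger_gap: 0.0855
```

```bash
python3 - <<'E'
from h import *
plan([.4025,-.343,.056],-1.036)
p=snap("wrist"); cv2.imwrite("pics/w11.png",p["color"][:,:,::-1])
E
```

```text
t 13.1 pos [ 0.4059 -0.3458  0.0599] phi -1.038 gap 0.0855 F [-0.1  0.5  0.9]
turn [-0.0031 -0.0072 -0.0017] rows>= 0.04806271074445163
shift mm (tool) [-4.1  1.5  3.9] rows>= 0.1
```

View pics/w11.png

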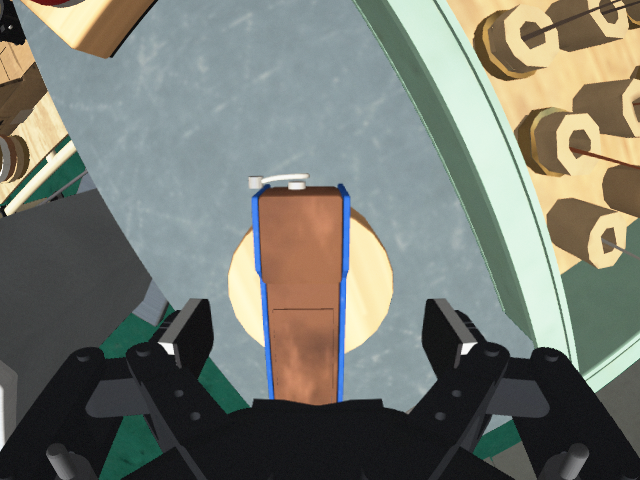

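Call:
jog_arm(rows=[[[0,0,0,0,0,0,-1],[0,0,0,0,0,0,-1]]])

```text
clock: 13.35
ee_pos: [0.4061, -0.346, 0.0606]
tcp_rot: [2.727, -1.558, 0.014]
wrist_force: [0.5, -0.1, -0.0]
finger_gap: 0.0851
```

```bash
python3 - <<'E'
from h import *
plan([.4025,-.343,.056],-1.036)
E
```

```text
t 13.35 pos [ 0.4061 -0.346   0.0606] phi -1.038 gap 0.0851 F [ 0.5 -0.1 -0. ]
turn [-0.0036 -0.0084 -0.0019] rows>= 0.056328927658946114
shift mm (tool) [-4.5  1.6  4.5] rows>= 0.1
```

Call:
jog_arm(rows=[[[-4.5,1.5,4,-0.0035,-0.008,0,-1],[0,0,0,0,0,0,-1],[0,0,0,0,0,0,-1]]])

```text
clock: 13.65
ee_pos: [0.4018, -0.3422, 0.0553]
tcp_rot: [-2.728, 1.558, 0.003]
wrist_force: [-0.4, -0.4, -0.0]
finger_gap: 0.0854
```

```bash
python3 - <<'E'
from h import *
plan([.4025,-.343,.056],-1.036)
E
```

```text
t 13.65 pos [ 0.4018 -0.3422  0.0553] phi -1.038 gap 0.0854 F [-0.4 -0.4 -0. ]
turn [ 0.0009  0.0017 -0.0019] rows>= 0.012797584381383759
shift mm (tool) [ 1.1 -0.2 -0.7] rows>= 0.0
```

Call:
jog_arm(rows=[[[1,0,0,0,0,0,1],[0,0,0,0,0,0,1],[0,0,0,0,0,0,1],[0,0,0,0,0,0,1],[0,0,0,0,0,0,1]]], squeeze=50)

```text
clock: 14.15
ee_pos: [0.4025, -0.3432, 0.0556]
tcp_rot: [-2.728, 1.558, 0.002]
wrist_force: [-0.7, 0.8, 2.6]
finger_gap: 0.0307
```

Call:
jog_arm(rows=[[[0,0,0,0,0,0,1],[0,0,0,0,0,0,1],[0,0,0,0,0,0,1]]])

```text
clock: 14.45
ee_pos: [0.4024, -0.3432, 0.0555]
tcp_rot: [-2.728, 1.558, 0.002]
wrist_force: [-1.0, 1.9, 4.5]
finger_gap: 0.0305
```

```bash
python3 - <<'E'
from h import *
plan([.4025,-.343,.056],-1.036)
p=snap("wrist"); cv2.imwrite("pics/w12.png",p["color"][:,:,::-1])
E
```

```text
t 14.45 pos [ 0.4024 -0.3432  0.0555] phi -1.038 gap 0.0305 F [-1.   1.9  4.5]
turn [ 0.0006  0.0013 -0.002 ] rows>= 0.01328230030710449
shift mm (tool) [-0.2 -0.2 -0.5] rows>= 0.0
```

View pics/w12.png

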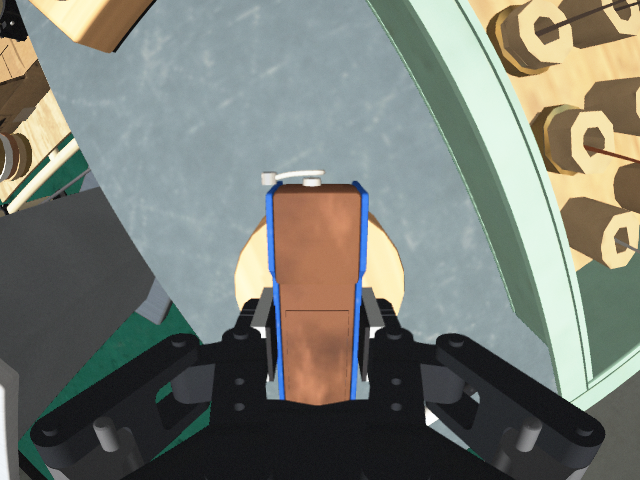

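Call:
jog_arm(rows=[[[0,0,-10,0,0,0,1],[0,0,-20,0,0,0,1],[0,0,-48,0,0,0,1],[0,0,-48,0,0,0,1],[0,0,-48,0,0,0,1]]])

```text
clock: 15.0
ee_pos: [0.4017, -0.3429, 0.231]
tcp_rot: [2.727, -1.559, -0.005]
wrist_force: [2.0, 1.2, -2.6]
finger_gap: 0.0305
```

Call:
jog_arm(rows=[[[0,0,-48,0,0,0,1],[0,0,0,0,0,0,1]]])

```text
clock: 15.2
ee_pos: [0.4046, -0.3461, 0.2833]
tcp_rot: [2.727, -1.559, 0.014]
wrist_force: [1.1, -1.2, -3.2]
finger_gap: 0.031
```

```bash
python3 - <<'E'
from h import *
plan([.5325,.36,.26],.24)
p=snap("wrist"); cv2.imwrite("pics/w13.png",p["color"][:,:,::-1])
t=snap("top"); crop(t,(390,250),160,120,5,"pics/t13.png")
for k in ["round_stand_top"]:
    for d in place_of(t,k)[:2]: print(k,round(d["conf"],2),np.round(d["xy"],1),np.round(at_z(t,d["xy"],Z[k]),4))
E
```

```text
t 15.2 pos [ 0.4046 -0.3461  0.2833] phi -1.039 gap 0.031 F [ 1.1 -1.2 -3.2]
turn [ 0.0013 -0.0092 -1.2788] rows>= 8.52517697923778
shift mm (tool) [-543.8 -468.3   21.1] rows>= 10.9
round_stand_top 0.91 [420.4 277.9] [ 0.4084 -0.3416  0.04  ]
```

View pics/w13.png

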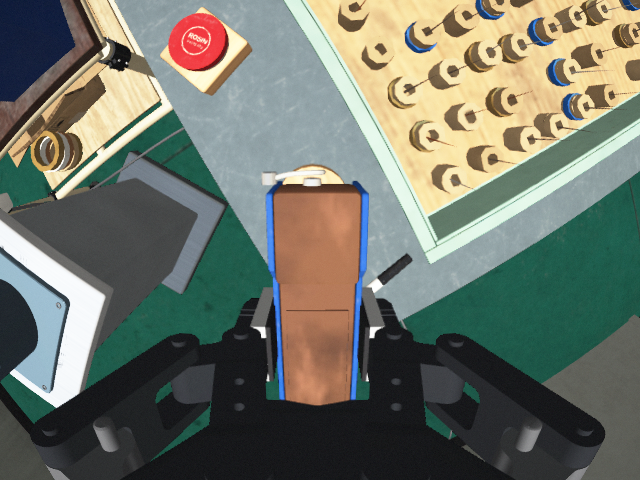

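View pics/t13.png

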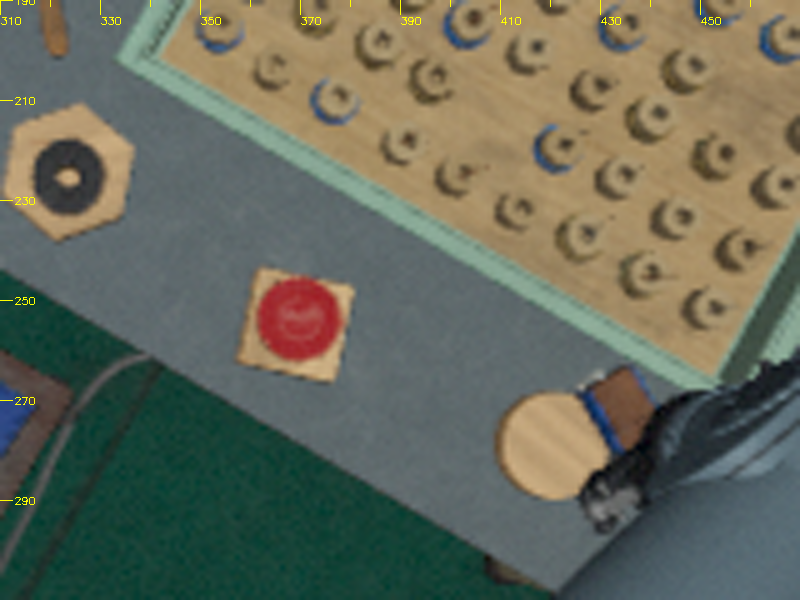

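Call:
jog_arm(rows=[[[-36,-31,0,0,-0.009,0,1],[-36,-31,0,0,0,0,1],[-36,-31,0,0,0,0,1],[-36,-31,0,0,0,0,1],[-36,-31,0,0,0,0,1]]])

```text
clock: 15.85
ee_pos: [0.4433, -0.1073, 0.2771]
tcp_rot: [-2.725, 1.557, 0.02]
wrist_force: [0.6, 0.1, -3.0]
finger_gap: 0.0306
```

Call:
jog_arm(rows=[[[-36,-31,0,0,0,0,1],[-36,-31,0,0,0,0,1],[-36,-31,0,0,0,0,1],[-36,-31,0,0,0,0,1],[-36,-31,0,0,0,0,1]]])

```text
clock: 16.35
ee_pos: [0.4854, 0.1258, 0.2786]
tcp_rot: [-2.727, 1.557, 0.019]
wrist_force: [0.9, -1.5, -2.6]
finger_gap: 0.0306
```

```bash
python3 - <<'E'
from h import *
plan([.5325,.36,.28],.24)
E
```

```text
t 16.35 pos [0.4854 0.1258 0.2786] phi -1.038 gap 0.0306 F [ 0.9 -1.5 -2.6]
turn [-0.0029  0.0125 -1.2779] rows>= 8.519411393749317
shift mm (tool) [-177.8 -159.5   -0.2] rows>= 3.6
```

Call:
jog_arm(rows=[[[-36,-32,0,0,0,0,1],[-36,-32,0,0,0,0,1],[-36,-32,0,0,0,0,1],[-36,-32,0,0,0,0,1],[-34,-31,0,0,0,0,1]]])

```text
clock: 16.85
ee_pos: [0.532, 0.3599, 0.2792]
tcp_rot: [-2.728, 1.558, 0.019]
wrist_force: [0.7, -0.5, -2.5]
finger_gap: 0.0305
```

Call:
jog_arm(rows=[[[0,0,0,0,0,-0.142,1],[0,0,0,0,0,-0.142,1],[0,0,0,0,0,-0.142,1],[0,0,0,0,0,-0.142,1],[0,0,0,0,0,-0.142,1]]])

```text
clock: 17.35
ee_pos: [0.5321, 0.3574, 0.2791]
tcp_rot: [-3.097, 0.504, 0.017]
wrist_force: [-0.6, -0.3, -2.6]
finger_gap: 0.0308
```

Call:
jog_arm(rows=[[[0,0,0,0,0,-0.142,1],[0,0,0,0,0,-0.142,1],[0,0,0,0,0,-0.142,1],[0,0,0,0,0,-0.142,1],[0,0,0,0,0,0,1]]])

```text
clock: 17.85
ee_pos: [0.5322, 0.3574, 0.2795]
tcp_rot: [-3.112, -0.377, 0.015]
wrist_force: [-0.5, 0.1, -3.0]
finger_gap: 0.0305
```

```bash
python3 - <<'E'
from h import *
plan([.5325,.36,.15],.24)
p=snap("wrist"); cv2.imwrite("pics/w14.png",p["color"][:,:,::-1])
E
```

```text
t 17.85 pos [0.5322 0.3574 0.2795] phi 0.241 gap 0.0305 F [-0.5  0.1 -3. ]
turn [-0.0083  0.0085  0.0009] rows>= 0.056803028437642386
shift mm (tool) [  2.   -1.4 129.5] rows>= 2.6
```

View pics/w14.png

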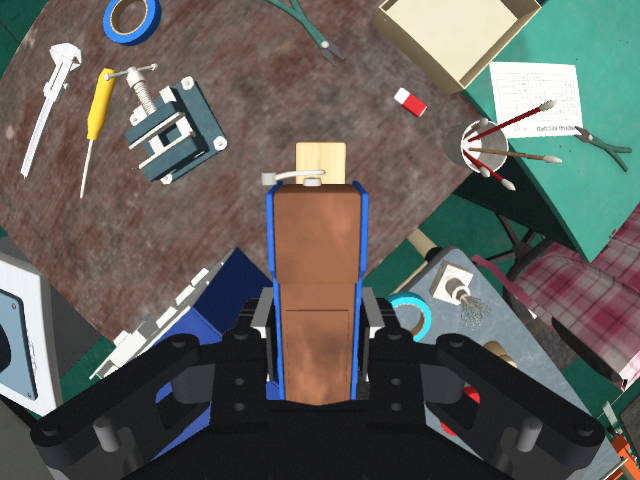

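```bash
python3 - <<'E'
from h import *
p=snap("wrist"); pos,r,f,s=pose()
for uv,dz in [((318,188),.0225),((312,176),.015),((317,310),.012)]:
    w=at_z(p,uv,pos[2]+dz); print(uv,np.round(r.as_matrix().T@(w-pos)*1000,1))
crop(p,(317,240),130,150,4,"pics/w14c.png")
E
```

```text
(318, 188) [ -0.3 -54.1 -22. ]
(312, 176) [ -2.2 -56.9 -14.5]
(317, 310) [ -0.6  -9.8 -11.9]
```

View pics/w14c.png

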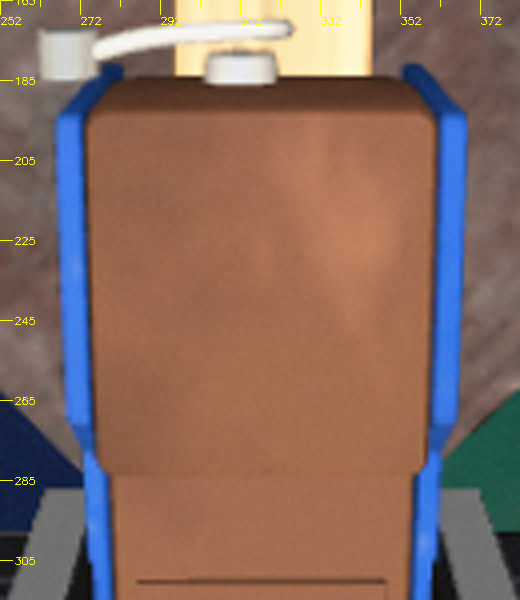

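Call:
jog_arm(rows=[[[2,-1.4,0,-0.008,0.008,0,1],[0,0,45,0,0,0,1],[0,0,45,0,0,0,1],[0,0,45,0,0,0,1],[0,0,25,0,0,0,1]]])

```text
clock: 18.45
ee_pos: [0.5333, 0.3597, 0.1181]
tcp_rot: [3.119, 0.374, -0.001]
wrist_force: [-0.6, 0.5, -2.8]
finger_gap: 0.0305
```

Call:
jog_arm(rows=[[[0,0,20,0,0,0,1],[0,0,5,0,0,0,1],[0,0,0,0,0,0,1]]])

```text
clock: 18.75
ee_pos: [0.5353, 0.3606, 0.0968]
tcp_rot: [-3.118, -0.375, -0.005]
wrist_force: [-0.1, 0.2, -2.6]
finger_gap: 0.0309
```

```bash
python3 - <<'E'
from h import *
plan([.5325,.36,.056],.24)
p=snap("wrist"); cv2.imwrite("pics/w15.png",p["color"][:,:,::-1])
E
```

```text
t 18.75 pos [0.5353 0.3606 0.0968] phi 0.239 gap 0.0309 F [-0.1  0.2 -2.6]
turn [-0.0009 -0.0033 -0.0006] rows>= 0.02168508083734011
shift mm (tool) [-3.  -0.  40.7] rows>= 0.8
```

View pics/w15.png

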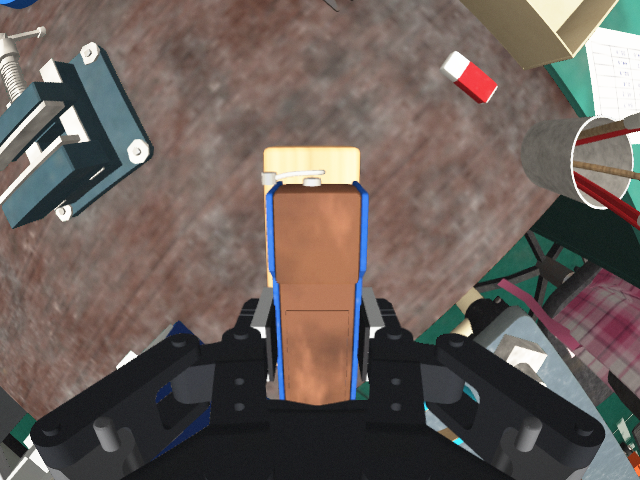

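```bash
python3 - <<'E'
from h import *
p=snap("wrist"); crop(p,(313,190),120,110,5,"pics/w15c.png")
E
```

```text
(no output)
```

View pics/w15c.png

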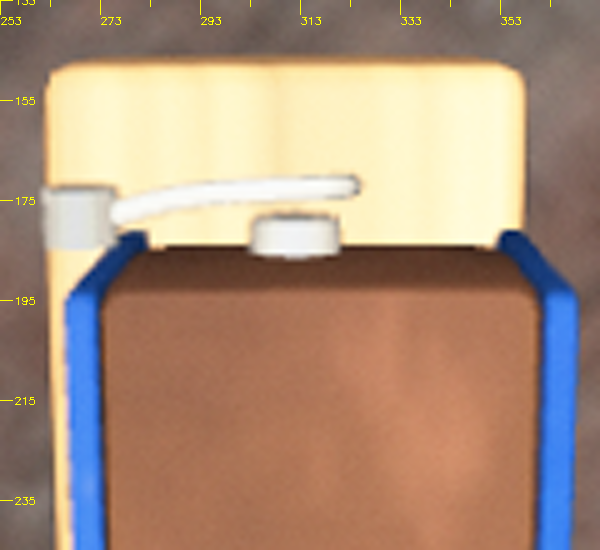

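```bash
python3 - <<'E'
from h import *
p=snap("wrist"); pos,r,f,s=pose()
l=at_z(p,(262.2,155),.04);q=at_z(p,(357.8,155),.04);print(l,q,np.linalg.norm(l-q))
e=at_z(p,(310,147.4),.04); ax=np.array([np.cos(1.811),np.sin(1.811)])
print("end",e,"centre",e[:2]-.065*ax)
l2=at_z(p,(253+58/5,135+540/5),.04); print("left edge ang",np.arctan2(*(l-l2)[[1,0]]))
plan([.5325,.36,.056],.24)
E
```

```text
[0.49496986 0.41352079 0.04      ] [0.54216646 0.42484418 0.04      ] 0.048535946882753166
end [0.51775609 0.42272238 0.04      ] centre [0.53321962 0.35958856]
left edge ang 1.807746014136323
t 18.9 pos [0.5367 0.3613 0.0988] phi 0.24 gap 0.0309 F [ 0.1  0.3 -2.2]
turn [-0.0026 -0.0067 -0.0003] rows>= 0.04466292834971792
shift mm (tool) [-4.6  0.4 42.8] rows>= 0.9
```

Call:
jog_arm(rows=[[[-4,0,15,-0.0026,-0.0067,0,1],[0,0,10,0,0,0,1],[0,0,5,0,0,0,1],[0,0,0,0,0,0,1],[0,0,0,0,0,0,1]]])

```text
clock: 19.4
ee_pos: [0.532, 0.3596, 0.0673]
tcp_rot: [3.118, 0.376, -0.004]
wrist_force: [1.0, -0.5, -1.8]
finger_gap: 0.0306
```

```bash
python3 - <<'E'
from h import *
plan([.533,.36,.056],.238)
E
```

```text
t 19.4 pos [0.532  0.3596 0.0673] phi 0.24 gap 0.0306 F [ 1.  -0.5 -1.8]
turn [0.0009 0.0024 0.0018] rows>= 0.016105155173940646
shift mm (tool) [ 1.1 -0.1 11.3] rows>= 0.2
```

Call:
jog_arm(rows=[[[1,0,5,0.001,0.0015,0.001,1],[0,0,4,0,0,0,1],[0,0,0,0,0,0,1],[0,0,0,0,0,0,1]]])

```text
clock: 19.8
ee_pos: [0.5327, 0.3599, 0.0582]
tcp_rot: [3.119, 0.375, -0.002]
wrist_force: [0.6, -0.0, -2.0]
finger_gap: 0.0308
```

```bash
python3 - <<'E'
from h import *
plan([.533,.36,.056],.238)
E
```

```text
t 19.8 pos [0.5327 0.3599 0.0582] phi 0.239 gap 0.0308 F [ 0.6 -0.  -2. ]
turn [-0.0001  0.0012  0.001 ] rows>= 0.007698724415727321
shift mm (tool) [ 0.3 -0.1  2.2] rows>= 0.0
```

Call:
jog_arm(rows=[[[0,0,1.5,0,0.001,0,1],[0,0,0.8,0,0,0,1],[0,0,0,0,0,0,1]]])

```text
clock: 20.1
ee_pos: [0.5327, 0.3599, 0.056]
tcp_rot: [-3.119, -0.375, 0.0]
wrist_force: [0.9, 0.8, -2.9]
finger_gap: 0.0309
```

Call:
jog_arm(rows=[[[0,0,0.8,0,0,0,1],[0,0,0,0,0,0,1]]])

```text
clock: 20.3
ee_pos: [0.5329, 0.36, 0.0556]
tcp_rot: [-3.119, -0.374, -0.0]
wrist_force: [-1.8, -0.8, 2.1]
finger_gap: 0.0307
```

Contact. Releasing with a gradual opening.

Call:
jog_arm(rows=[[[0,0,0,0,0,0,0.1],[0,0,0,0,0,0,-0.2],[0,0,0,0,0,0,-1],[0,0,0,0,0,0,-1],[0,0,0,0,0,0,-1]]])

```text
clock: 20.8
ee_pos: [0.5329, 0.36, 0.0553]
tcp_rot: [-3.119, -0.375, -0.0]
wrist_force: [0.1, -0.3, 0.0]
finger_gap: 0.0856
```

Call:
jog_arm(rows=[[[0,0,-25,0,0,0,-1],[0,0,-45,0,0,0,-1],[0,0,-45,0,0,0,-1],[0,0,-45,0,0,0,-1],[0,0,-45,0,0,0,-1]]])

```text
clock: 21.3
ee_pos: [0.5326, 0.3596, 0.2622]
tcp_rot: [-3.119, -0.374, -0.0]
wrist_force: [0.2, 0.6, 0.7]
finger_gap: 0.0852
```

```bash
python3 - <<'E'
from h import *
plan([.498,-.153,.26],.24)
p=snap("wrist"); cv2.imwrite("pics/w16.png",p["color"][:,:,::-1]); crop(p,(317,230),110,120,5,"pics/w16c.png")
E
```

```text
t 21.3 pos [0.5326 0.3596 0.2622] phi 0.239 gap 0.0852 F [0.2 0.6 0.7]
turn [-0.0002 -0.0002 -0.0012] rows>= 0.00813026629983865
shift mm (tool) [-154.9  489.9    2. ] rows>= 9.8
```

View pics/w16c.png

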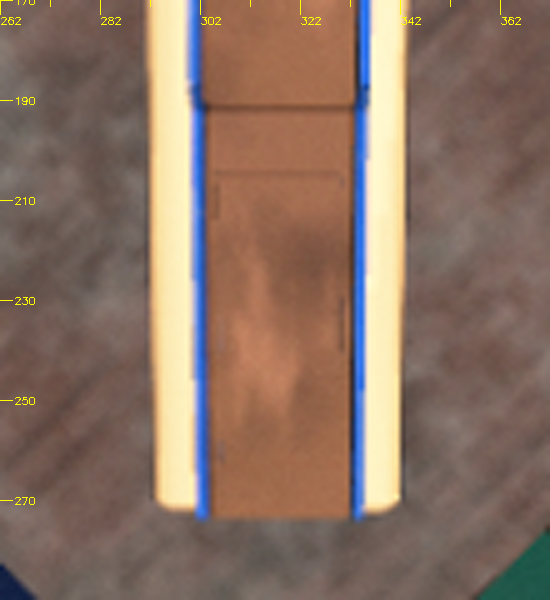

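```bash
python3 - <<'E'
from h import *
p=snap("wrist"); crop(p,(317,170),110,80,6,"pics/w16d.png")
pos,r,f,s=pose(); c=np.array([.533,.36,0]); ax=np.array([np.cos(1.809),np.sin(1.809)])
for n,uv,z in [("standN",(317,272),.04),("fixN",(317.6,273.6),.067),("fixN",(317.6,273.6),.069)]:
    w=at_z(p,uv,z); print(n,np.round(((w-c)[:2]@ax)*1000,1))
for n,a,b,z in [("stand230",262+150/5,262+404/5,.04),("fix230",262+197/5,262+362/5,.068)]:
    w=[at_z(p,(u,230),z) for u in (a,b)]; m=(w[0]+w[1])/2-c; print(n,np.linalg.norm(w[0]-w[1]),m[:2]@np.array([ax[1],-ax[0]]))
E
```

```text
standN -65.2
fixN -56.8
fixN -56.1
stand230 0.0509736841842456 0.0058527594634162515
fix230 0.030521216573248418 0.005979886212647728
```

View pics/w16d.png

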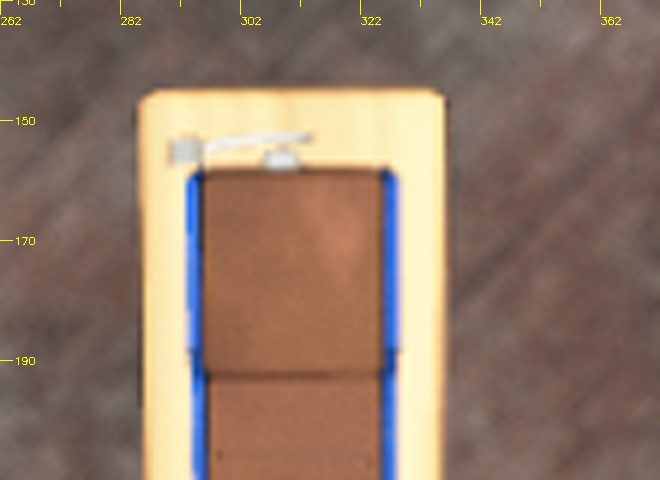

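Call:
jog_arm(rows=[[[-14,44.5,0,0,0,0,-1],[-14,44.5,0,0,0,0,-1],[-14,44.5,0,0,0,0,-1],[-14,44.5,0,0,0,0,-1],[-14,44.5,0,0,0,0,-1]]])

```text
clock: 21.9
ee_pos: [0.5169, 0.1253, 0.2599]
tcp_rot: [-3.119, -0.375, -0.0]
wrist_force: [0.3, -0.8, 0.6]
finger_gap: 0.0853
```

Call:
jog_arm(rows=[[[-14,44.5,0,0,0,0,-1],[-14,44.5,0,0,0,0,-1],[-14,44.5,0,0,0,0,-1],[-14,44.5,0,0,0,0,-1],[-14,44.5,0,0,0,0,-1]]])

```text
clock: 22.4
ee_pos: [0.5016, -0.1074, 0.26]
tcp_rot: [-3.119, -0.375, -0.001]
wrist_force: [1.8, 0.2, -0.9]
finger_gap: 0.0853
```

Call:
jog_arm(rows=[[[-14,44.5,0,0,0,0,-1],[0,0,0,0,0,0,-1],[0,0,0,0,0,0,-1],[0,0,0,0,0,0,-1]]])

```text
clock: 22.8
ee_pos: [0.4992, -0.1508, 0.2598]
tcp_rot: [-3.118, -0.377, 0.0]
wrist_force: [-0.2, -0.3, 0.5]
finger_gap: 0.0854
```

```bash
python3 - <<'E'
from h import *
plan([.498,-.153,.15],.24)
p=snap("wrist"); cv2.imwrite("pics/w17.png",p["color"][:,:,::-1]); crop(p,(317,210),110,110,5,"pics/w17c.png")
for k in ["square_stand_top","flux_tin_center"]:
    for d in place_of(p,k)[:2]: print(k,round(d["conf"],2),np.round(d["xy"],1),np.round(at_z(p,d["xy"],Z[k]),4))
E
```

```text
t 22.8 pos [ 0.4992 -0.1508  0.2598] phi 0.241 gap 0.0854 F [-0.2 -0.3  0.5]
turn [-0.0011  0.0001  0.0007] rows>= 0.0070171099307043934
shift mm (tool) [ -1.7   2.  109.8] rows>= 2.2
square_stand_top 0.19 [546.8 120.4] [0.7108 0.0062 0.04  ]
flux_tin_center 0.93 [307.7 220.9] [ 0.492  -0.1606  0.0515]
flux_tin_center 0.63 [589.4 176.2] [ 0.7811 -0.033   0.0515]
```

View pics/w17.png

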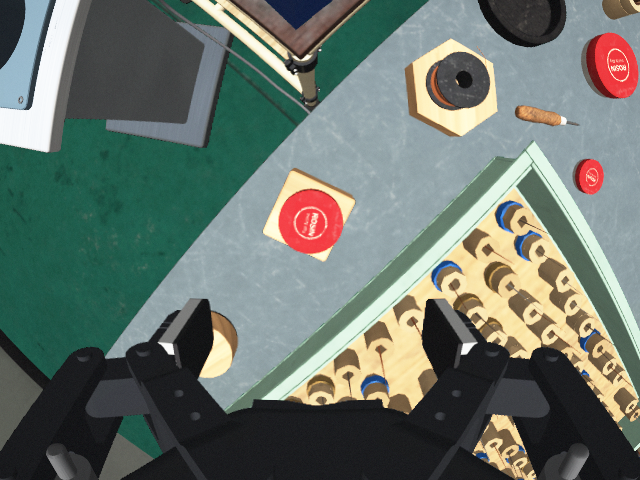

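View pics/w17c.png

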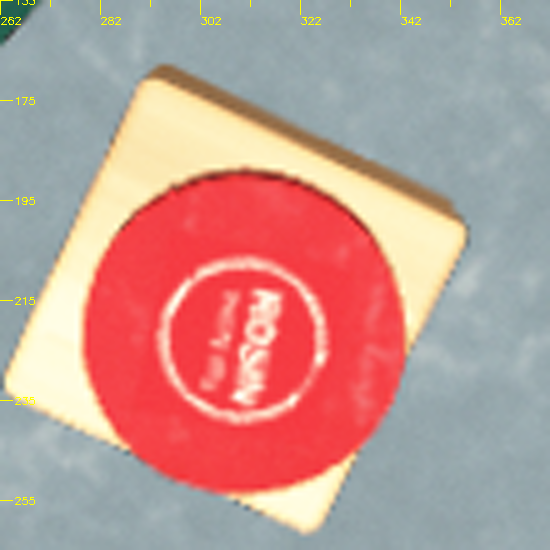

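```bash
python3 - <<'E'
from h import *
p=snap("wrist"); crop(p,(317,210),110,110,5,"pics/w17d.png")
f=lambda X,Y:(262+X/5,155+Y/5)
e=[at_z(p,f(*q),.063) for q in [(83,335),(405,330),(245,170),(243,493)]]
print("tin",np.mean(e,0),np.linalg.norm(e[0]-e[1]),np.linalg.norm(e[2]-e[3]))
c=np.array([at_z(p,f(*q),.04) for q in [(147,76),(468,228),(312,534),(4,386)]])
print("sq",c.mean(0),[round(np.linalg.norm(c[i]-c[(i+1)%4]),4) for i in range(4)],np.arctan2(*(c[1]-c[0])[[1,0]]))
plan([np.mean(e,0)[0],np.mean(e,0)[1],.15],.24)
E
```

```text
tin [ 0.49472815 -0.15802438  0.063     ] 0.058343841402684594 0.06005148887595865
sq [ 0.49229175 -0.15905793  0.04      ] [np.float64(0.0677), np.float64(0.0685), np.float64(0.0678), np.float64(0.067)] -0.20395588801129316
t 23.0 pos [ 0.4993 -0.1508  0.26  ] phi 0.241 gap 0.0856 F [1.  0.2 0.4]
turn [-0.0006 -0.      0.0013] rows>= 0.008538023161032178
shift mm (tool) [ -6.1   6.  110. ] rows>= 2.2
```

View pics/w17d.png

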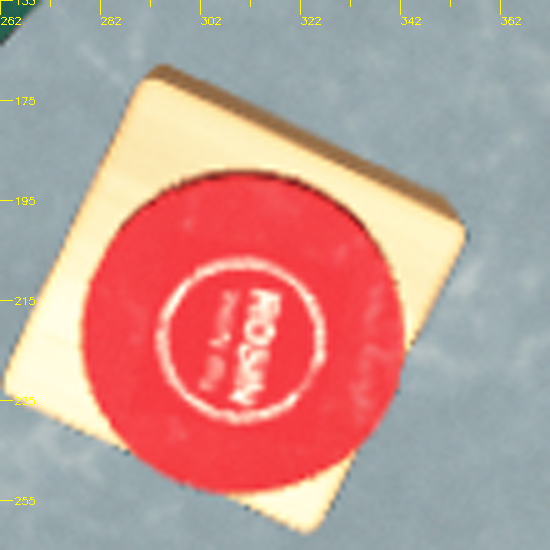

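Call:
jog_arm(rows=[[[-27,33,0,0,0,0,-1],[-27,33,0,0,0,0,-1],[-27,33,0,0,0,0,-1],[-27,33,0,0,0,0,-1],[-27,33,0,0,0,0,-1]]])

```text
clock: 23.5
ee_pos: [0.4066, -0.3451, 0.2602]
tcp_rot: [-3.119, -0.377, -0.001]
wrist_force: [0.6, 0.1, -0.2]
finger_gap: 0.0857
```

Call:
jog_arm(rows=[[[0,0,0,0,0,0,-1],[0,0,0,0,0,0,-1],[0,0,0,0,0,0,-1],[0,0,0,0,0,0,-1]]])

```text
clock: 23.9
ee_pos: [0.408, -0.3429, 0.26]
tcp_rot: [-3.118, -0.379, -0.0]
wrist_force: [0.0, -0.1, -0.1]
finger_gap: 0.0852
```

```bash
python3 - <<'E'
from h import *
plan([.4947,-.158,.15],.24)
p=snap("wrist"); crop(p,(317,220),120,110,5,"pics/w18c.png")
for k in ["round_stand_top"]:
    for d in place_of(p,k)[:2]: print(k,round(d["conf"],2),np.round(d["xy"],1),np.round(at_z(p,d["xy"],Z[k]),4))
E
```

```text
t 23.9 pos [ 0.408  -0.3429  0.26  ] phi 0.242 gap 0.0852 F [ 0.  -0.1 -0.1]
turn [-0.0008 -0.0004  0.002 ] rows>= 0.013244260235459888
shift mm (tool) [ 128.4 -158.6  110.1] rows>= 3.2
round_stand_top 0.61 [317.8 209.4] [ 0.408  -0.3421  0.04  ]
```

View pics/w18c.png

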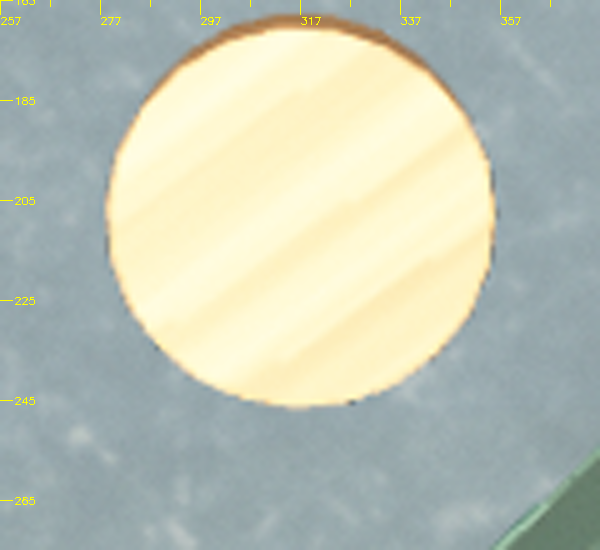

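Call:
jog_arm(rows=[[[25.7,-31.7,0,0,0,0,-1],[25.7,-31.7,0,0,0,0,-1],[25.7,-31.7,0,0,0,0,-1],[25.7,-31.7,0,0,0,0,-1],[25.6,-31.8,0,0,0,0,-1]]])

```text
clock: 24.5
ee_pos: [0.4949, -0.1576, 0.2603]
tcp_rot: [-3.119, -0.376, -0.001]
wrist_force: [0.9, -0.5, 1.0]
finger_gap: 0.0855
```

Call:
jog_arm(rows=[[[0,0,40,0,0,0,-1],[0,0,40,0,0,0,-1],[0,0,30,0,0,0,-1],[0,0,0,0,0,0,-1],[0,0,0,0,0,0,-1]]])

```text
clock: 25.0
ee_pos: [0.4944, -0.1598, 0.1506]
tcp_rot: [-3.119, -0.375, 0.0]
wrist_force: [0.1, -0.5, 0.6]
finger_gap: 0.0853
```

```bash
python3 - <<'E'
from h import *
plan([.4947,-.158,.056],.24)
p=snap("wrist"); cv2.imwrite("pics/w19.png",p["color"][:,:,::-1])
print(proj(p,[.4947,-.158,.063]))
E
```

```text
t 25.0 pos [ 0.4944 -0.1598  0.1506] phi 0.239 gap 0.0853 F [ 0.1 -0.5  0.6]
turn [-0.0002  0.0002 -0.0006] rows>= 0.003956906953575553
shift mm (tool) [ 0.7 -1.6 94.6] rows>= 1.9
[319.0697768  248.99005083]
```

View pics/w19.png

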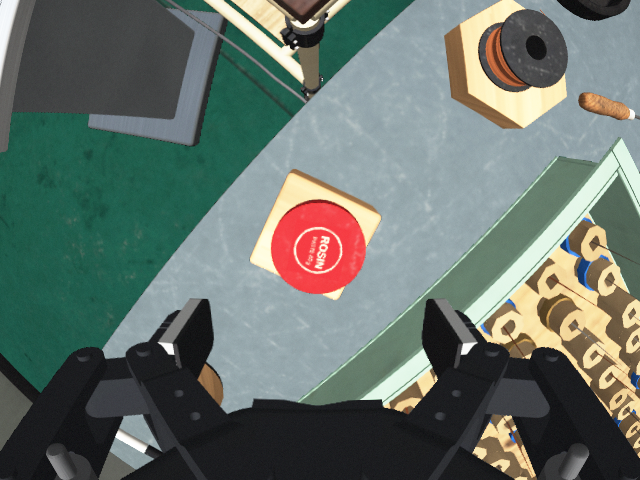

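Call:
jog_arm(rows=[[[0.7,-1.6,45,0,0,0,-1],[0,0,35,0,0,0,-1],[0,0,15,0,0,0,-1],[0,0,0,0,0,0,-1],[0,0,0,0,0,0,-1]]])

```text
clock: 25.55
ee_pos: [0.4958, -0.1588, 0.0568]
tcp_rot: [3.119, 0.374, 0.004]
wrist_force: [0.0, -0.6, 1.1]
finger_gap: 0.0854
```

```bash
python3 - <<'E'
from h import *
plan([.4947,-.158,.054],.24)
E
```

```text
t 25.55 pos [ 0.4958 -0.1588  0.0568] phi 0.239 gap 0.0854 F [ 0.  -0.6  1.1]
turn [ 0.001  -0.0024 -0.0013] rows>= 0.015807122010448295
shift mm (tool) [-0.9 -1.1  2.8] rows>= 0.1
```

Call:
jog_arm(rows=[[[-0.9,-1,2.8,0,-0.002,0,-1],[0,0,0,0,0,0,0],[0,0,0,0,0,0,1],[0,0,0,0,0,0,1],[0,0,0,0,0,0,1]]], squeeze=35)

```text
clock: 26.05
ee_pos: [0.4939, -0.1574, 0.0534]
tcp_rot: [-3.119, -0.375, 0.001]
wrist_force: [-1.3, 1.1, 6.8]
finger_gap: 0.0575
```

Call:
jog_arm(rows=[[[0,0,0,0,0,0,1],[0,0,0,0,0,0,1],[0,0,0,0,0,0,1]]])

```text
clock: 26.35
ee_pos: [0.4939, -0.1575, 0.0534]
tcp_rot: [-3.119, -0.375, 0.001]
wrist_force: [-1.8, 0.3, 7.8]
finger_gap: 0.0573
```

```bash
python3 - <<'E'
from h import *
plan([.4947,-.158,.054],.24)
p=snap("wrist"); cv2.imwrite("pics/w20.png",p["color"][:,:,::-1])
E
```

```text
t 26.35 pos [ 0.4939 -0.1575  0.0534] phi 0.239 gap 0.0573 F [-1.8  0.3  7.8]
turn [-0.0001  0.0007 -0.001 ] rows>= 0.006649389303479745
shift mm (tool) [ 0.6  0.7 -0.6] rows>= 0.0
```

View pics/w20.png

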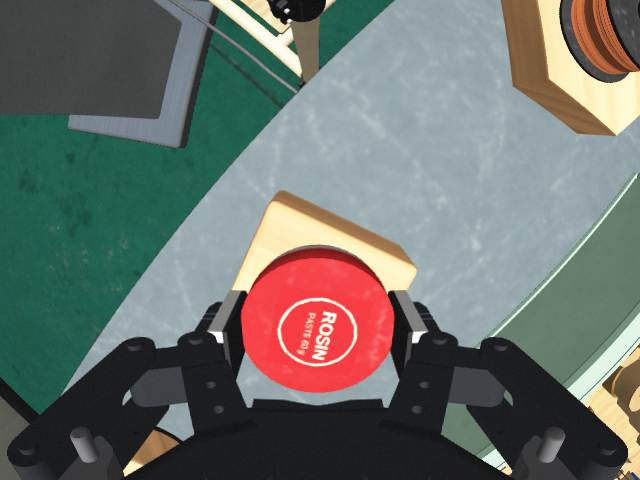

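Call:
jog_arm(rows=[[[0,0,-10,0,0,0,1],[0,0,-30,0,0,0,1],[0,0,-40,0,0,0,1],[0,0,0,0,0,0,1],[0,0,0,0,0,0,1]]])

```text
clock: 26.9
ee_pos: [0.4941, -0.1574, 0.1334]
tcp_rot: [3.119, 0.375, 0.0]
wrist_force: [-1.2, 0.4, -0.6]
finger_gap: 0.0576
```

```bash
python3 - <<'E'
from h import *
plan([.4073,-.3416,.13],.24)
p=snap("wrist"); crop(p,(317,320),200,160,4,"pics/w21.png")
pos,r,f,s=pose()
w=at_z(p,(317.5,320),pos[2]+.0096); print(np.round(r.as_matrix().T@(w-pos)*1000,1))
E
```

```text
t 26.9 pos [ 0.4941 -0.1574  0.1334] phi 0.239 gap 0.0576 F [-1.2  0.4 -0.6]
turn [ 0.0005 -0.0003 -0.0008] rows>= 0.005196995582819669
shift mm (tool) [-128.   158.4    3.5] rows>= 3.2
[ 0.5 -3.4 -9.6]
```

View pics/w21.png

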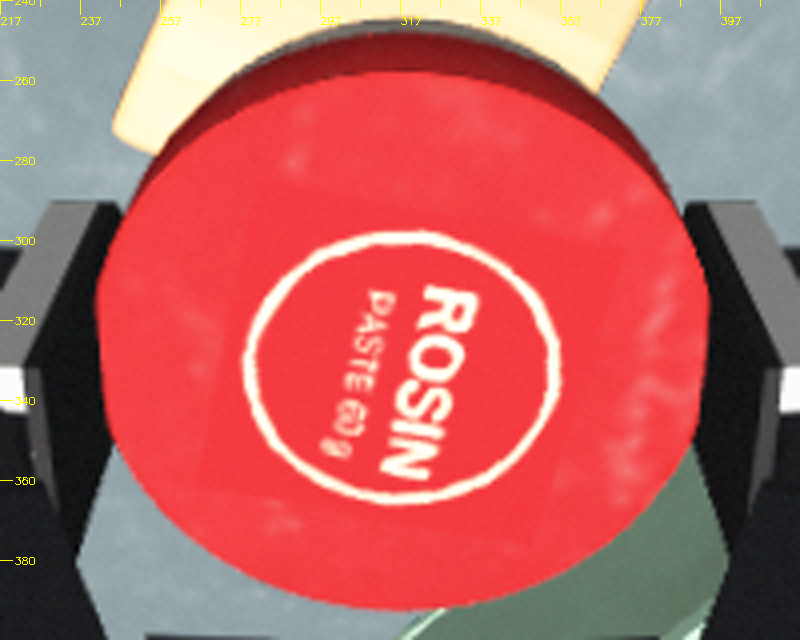

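```bash
python3 - <<'E'
from h import *
p=snap("wrist"); pos,r,f,s=pose()
g=lambda uv:r.as_matrix().T@(at_z(p,uv,pos[2]+.0096)-pos)*1000
a,b=g((317.5,257.5)),g((317,392.5)); print(a,b,(a+b)/2)
a,b=g((318,298)),g((318,365.8)); print(a,b,(a+b)/2)
a,b=g((241,318)),g((394.5,318)); print(a,b,(a+b)/2)
E
```

```text
[  0.16628413 -28.21758527  -9.57426986] [-0.06405067 30.5196005  -9.62828262] [ 0.05111673  1.15100762 -9.60127624]
[  0.33785886 -12.89428414  -9.58906537] [ 0.34228138 16.75518309 -9.61669718] [ 0.34007012  1.93044948 -9.60288128]
[-28.34292888  -4.30760782  -9.50981731] [28.82834172 -4.31046559 -9.68372877] [ 0.24270642 -4.3090367  -9.59677304]
```

Call:
jog_arm(rows=[[[-25.6,31.4,-2,0,0,0,1],[-25.6,31.4,0,0,0,0,1],[-25.6,31.4,0,0,0,0,1],[-25.6,31.4,0,0,0,0,1],[-25.6,31.4,0,0,0,0,1]]])

```text
clock: 27.5
ee_pos: [0.4047, -0.341, 0.1333]
tcp_rot: [-3.118, -0.374, 0.006]
wrist_force: [1.2, -0.3, -1.0]
finger_gap: 0.0571
```

Call:
jog_arm(rows=[[[0,0,30,0,0,0,1],[0,0,25,0,0,0,1],[0,0,10,0,0,0,1],[0,0,0,0,0,0,1],[0,0,0,0,0,0,1]]])

```text
clock: 28.0
ee_pos: [0.4064, -0.3403, 0.0698]
tcp_rot: [3.119, 0.375, -0.003]
wrist_force: [0.7, 0.5, -0.6]
finger_gap: 0.0576
```

```bash
python3 - <<'E'
from h import *
plan([.407,-.3404,.0545],.24)
p=snap("wrist"); cv2.imwrite("pics/w22.png",p["color"][:,:,::-1])
E
```

```text
t 28.0 pos [ 0.4064 -0.3403  0.0698] phi 0.239 gap 0.0576 F [ 0.7  0.5 -0.6]
turn [-0.0002  0.0021 -0.0007] rows>= 0.013821188742388829
shift mm (tool) [ 0.6  0.3 15.3] rows>= 0.3
```

View pics/w22.png

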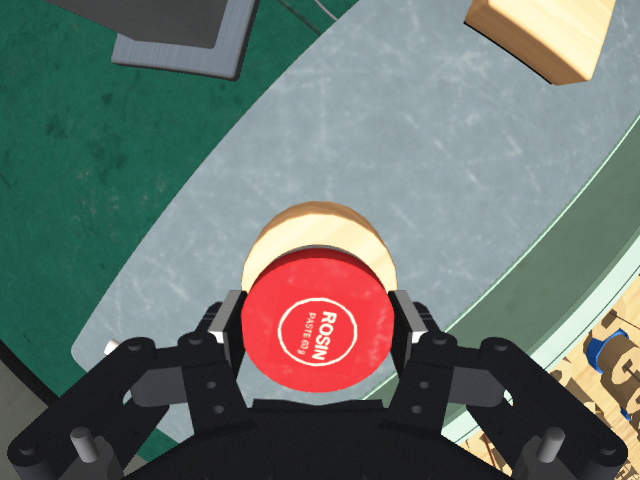

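Call:
jog_arm(rows=[[[0.6,0,8,0,0.002,0,1],[0,0,4,0,0,0,1],[0,0,2,0,0,0,1],[0,0,0,0,0,0,1],[0,0,0,0,0,0,1]]])

```text
clock: 28.55
ee_pos: [0.4068, -0.3401, 0.0556]
tcp_rot: [-3.119, -0.375, -0.0]
wrist_force: [-0.2, 0.2, -1.8]
finger_gap: 0.0573
```

```bash
python3 - <<'E'
from h import *
plan([.407,-.3404,.0534],.24)
E
```

```text
t 28.55 pos [ 0.4068 -0.3401  0.0556] phi 0.239 gap 0.0573 F [-0.2  0.2 -1.8]
turn [-0.0002 -0.0001 -0.001 ] rows>= 0.006570868993525432
shift mm (tool) [0.2 0.3 2.2] rows>= 0.0
```

Call:
jog_arm(rows=[[[0.2,0.3,1.4,0,0,0,1],[0,0,0.7,0,0,0,1],[0,0,0.3,0,0,0,1],[0,0,0,0,0,0,1]]])

```text
clock: 28.95
ee_pos: [0.4072, -0.3404, 0.0534]
tcp_rot: [-3.119, -0.374, -0.001]
wrist_force: [0.0, 0.9, 3.6]
finger_gap: 0.0573
```

Call:
jog_arm(rows=[[[0,0,0,0,0,0,-0.2],[0,0,0,0,0,0,-0.6],[0,0,0,0,0,0,-1],[0,0,0,0,0,0,-1],[0,0,0,0,0,0,-1]]])

```text
clock: 29.45
ee_pos: [0.407, -0.3403, 0.053]
tcp_rot: [-3.119, -0.374, 0.0]
wrist_force: [0.6, 0.5, 0.8]
finger_gap: 0.0851
```

Call:
jog_arm(rows=[[[0,0,-25,0,0,0,-1],[0,0,-45,0,0,0,-1],[0,0,-45,0,0,0,-1],[0,0,-45,0,0,0,-1],[0,0,-45,0,0,0,-1]]])

```text
clock: 29.95
ee_pos: [0.4066, -0.3402, 0.2599]
tcp_rot: [-3.119, -0.374, 0.0]
wrist_force: [1.0, 0.5, -0.9]
finger_gap: 0.0852
```

Call:
jog_arm(rows=[[[0,0,0,0,0,0,-1],[0,0,0,0,0,0,-1],[0,0,0,0,0,0,-1]]])

```text
clock: 30.25
ee_pos: [0.4064, -0.3397, 0.2569]
tcp_rot: [-3.117, -0.375, 0.002]
wrist_force: [0.1, -0.5, -0.4]
finger_gap: 0.0853
```

```bash
python3 - <<'E'
from h import *
plan([.594,.0035,.26],.24)
p=snap("wrist"); crop(p,(317,220),120,110,5,"pics/w23c.png")
E
```

```text
t 30.25 pos [ 0.4064 -0.3397  0.2569] phi 0.239 gap 0.0853 F [ 0.1 -0.5 -0.4]
turn [-0.0019  0.0014 -0.0008] rows>= 0.012836304410641644
shift mm (tool) [ 263.6 -289.    -2.9] rows>= 5.8
```

View pics/w23c.png

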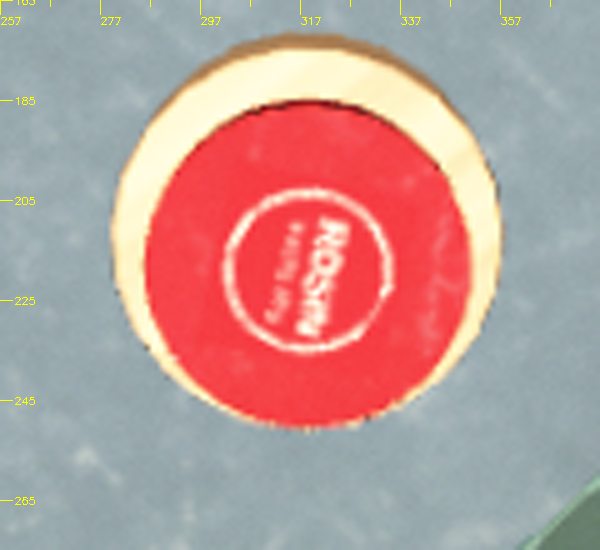

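```bash
python3 - <<'E'
from h import *
p=snap("wrist"); f=lambda X,Y:(257+X/5,165+Y/5)
m=lambda q,z:np.mean([at_z(p,f(*t),z) for t in q],0)
print("tin",m([(145,265),(473,262),(308,102),(308,430)],.063))
print("round",m([(112,238),(502,233),(305,47),(305,432)],.04))
E
```

```text
tin [ 0.40719881 -0.34136851  0.063     ]
round [ 0.40671335 -0.34123346  0.04      ]
```

Call:
jog_arm(rows=[[[33,-36,0,0,0,0,-1],[33,-36,0,0,0,0,-1],[33,-36,0,0,0,0,-1],[33,-36,0,0,0,0,-1],[33,-36,0,0,0,0,-1]]])

```text
clock: 30.85
ee_pos: [0.5248, -0.1246, 0.257]
tcp_rot: [-3.119, -0.374, 0.003]
wrist_force: [1.0, -1.2, -0.0]
finger_gap: 0.0855
```

Call:
jog_arm(rows=[[[33,-36,0,0,0,0,-1],[33,-36,0,0,0,0,-1],[33,-37,0,0,0,0,-1],[0,0,0,0,0,0,-1],[0,0,0,0,0,0,-1]]])

```text
clock: 31.35
ee_pos: [0.5947, 0.0042, 0.2565]
tcp_rot: [3.119, 0.379, -0.004]
wrist_force: [-0.8, -1.4, -0.1]
finger_gap: 0.0852
```

Call:
jog_arm(rows=[[[0,0,0,0,0,0,-1],[0,0,0,0,0,0,-1]]])

```text
clock: 31.55
ee_pos: [0.5944, 0.001, 0.2579]
tcp_rot: [3.119, 0.37, -0.001]
wrist_force: [0.4, -1.0, 0.4]
finger_gap: 0.0855
```

```bash
python3 - <<'E'
from h import *
plan([.594,.0035,.12],.24)
p=snap("wrist"); crop(p,(317,220),120,110,5,"pics/w24c.png")
E
```

```text
t 31.55 pos [0.5944 0.001  0.2579] phi 0.236 gap 0.0855 F [ 0.4 -1.   0.4]
turn [ 0.0002  0.001  -0.0037] rows>= 0.024678652690720303
shift mm (tool) [  0.3  -2.6 137.9] rows>= 2.8
```

View pics/w24c.png

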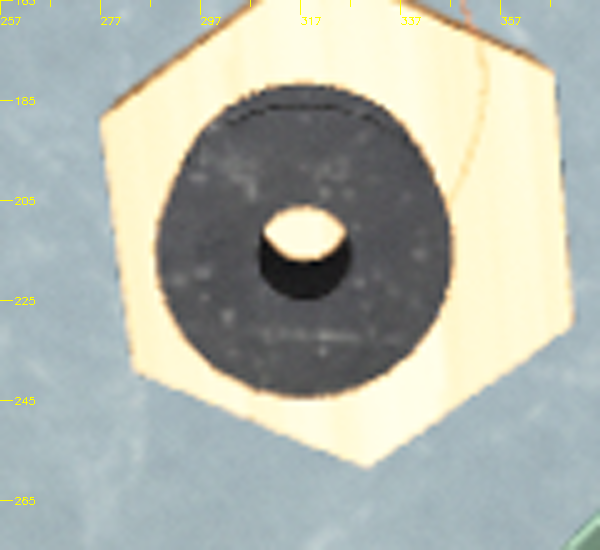

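```bash
python3 - <<'E'
from h import *
p=snap("wrist"); f=lambda X,Y:(257+X/5,165+Y/5)
m=lambda q,z:np.mean([at_z(p,f(*t),z) for t in q],0)
a=m([(258,252),(351,252),(305,207),(305,299)],.076); print(a, m([(156,247),(454,252)],.076), m([(305,106),(305,397)],.076))
plan([a[0],a[1],.056],.238)
E
```

```text
[0.59409473 0.00370729 0.076     ] [0.59400776 0.00429861 0.076     ] [0.59419174 0.00349288 0.076     ]
t 31.65 pos [0.5947 0.0015 0.2582] phi 0.237 gap 0.0856 F [-0.4 -1.3  0.3]
turn [-0.0001  0.0002 -0.0012] rows>= 0.00807319817697611
shift mm (tool) [ -0.   -2.3 202.2] rows>= 4.0
```

Call:
jog_arm(rows=[[[0,-2.3,45,0,0,0,-1],[0,0,45,0,0,0,-1],[0,0,45,0,0,0,-1],[0,0,35,0,0,0,-1],[0,0,20,0,0,0,-1]]])

```text
clock: 32.15
ee_pos: [0.5926, 0.0044, 0.0653]
tcp_rot: [-3.119, -0.373, 0.006]
wrist_force: [1.3, -0.5, 0.3]
finger_gap: 0.0854
```

Call:
jog_arm(rows=[[[0,0,5,0,0,0,-1],[0,0,0,0,0,0,-1],[0,0,0,0,0,0,-1]]])

```text
clock: 32.45
ee_pos: [0.5956, 0.0048, 0.0646]
tcp_rot: [-3.119, -0.374, -0.004]
wrist_force: [-0.4, -1.4, 0.9]
finger_gap: 0.0855
```

```bash
python3 - <<'E'
from h import *
plan([.594,.0037,.0555],.238)
E
```

```text
t 32.45 pos [0.5956 0.0048 0.0646] phi 0.239 gap 0.0855 F [-0.4 -1.4  0.9]
turn [ 0.0003 -0.0024  0.0005] rows>= 0.015777092162135103
shift mm (tool) [-1.9  0.7  9.1] rows>= 0.2
```

Call:
jog_arm(rows=[[[-1.8,0.7,8.5,0,-0.002,0,-1],[0,0,0,0,0,0,-1],[0,0,0,0,0,0,-1]]])

```text
clock: 32.75
ee_pos: [0.593, 0.004, 0.0549]
tcp_rot: [3.119, 0.374, -0.003]
wrist_force: [0.4, 0.4, -1.0]
finger_gap: 0.0855
```

Call:
jog_arm(rows=[[[0,0,0,0,0,0,0],[0,0,0,0,0,0,1],[0,0,0,0,0,0,1],[0,0,0,0,0,0,1],[0,0,0,0,0,0,1]]], squeeze=40)

```text
clock: 33.25
ee_pos: [0.5932, 0.0041, 0.0554]
tcp_rot: [-3.119, -0.375, 0.002]
wrist_force: [-1.0, -0.0, 5.9]
finger_gap: 0.0473
```

Call:
jog_arm(rows=[[[0,0,0,0,0,0,1],[0,0,0,0,0,0,1]]])

```text
clock: 33.45
ee_pos: [0.5932, 0.0041, 0.0554]
tcp_rot: [-3.119, -0.375, 0.002]
wrist_force: [-1.9, -0.2, 6.6]
finger_gap: 0.0473
```

Call:
jog_arm(rows=[[[0,0,-10,0,0,0,1],[0,0,-30,0,0,0,1],[0,0,-45,0,0,0,1],[0,0,-25,0,0,0,1],[0,0,0,0,0,0,1]]])

```text
clock: 33.95
ee_pos: [0.5959, 0.0039, 0.1691]
tcp_rot: [3.119, 0.374, 0.009]
wrist_force: [0.8, 0.6, -1.4]
finger_gap: 0.0471
```

```bash
python3 - <<'E'
from h import *
p=snap("wrist"); crop(p,(317,320),200,160,4,"pics/w25.png"); plan([.4925,-.1588,.165],.238)
E
```

```text
t 34.0 pos [0.5943 0.0041 0.1667] phi 0.239 gap 0.0469 F [ 0.5  0.6 -0.9]
turn [ 0.0002 -0.0019  0.001 ] rows>= 0.012576535839144556
shift mm (tool) [-137.5  134.2    1.5] rows>= 2.8
```

View pics/w25.png

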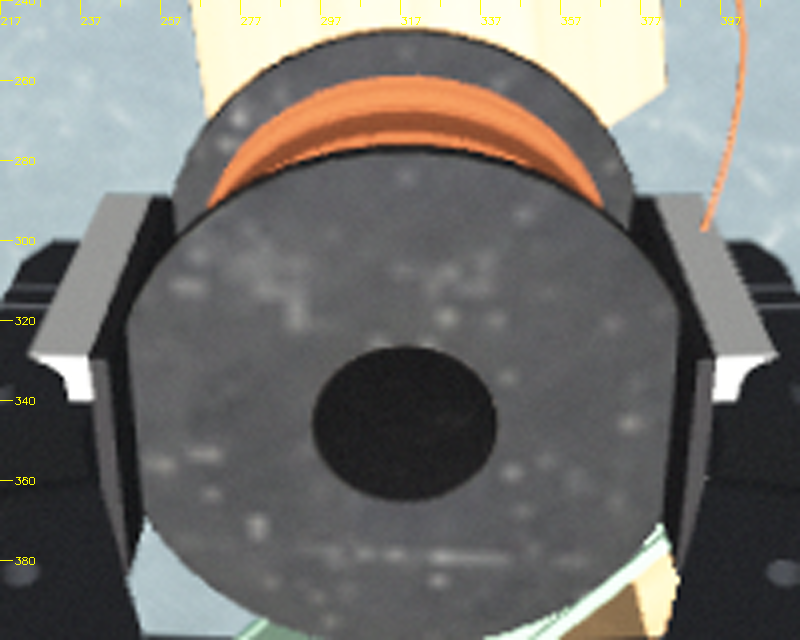

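```bash
python3 - <<'E'
from h import *
p=snap("wrist"); pos,r,f,s=pose()
g=lambda uv:r.as_matrix().T@(at_z(p,uv,pos[2]+.0206)-pos)*1000
a,b=g((318.1,326.25)),g((318.1,365.5)); print(a,b,(a+b)/2)
print(g((317,277)))
E
```

```text
[  1.08610553  -6.56596729 -20.59885507] [  1.08898116   9.87707814 -20.60554116] [  1.08754335   1.65555542 -20.60219811]
[  0.73181486 -24.68266611 -20.59100288]
```

Call:
jog_arm(rows=[[[-34.5,33.4,0,0,0,0,1],[-34.5,33.4,0,0,0,0,1],[-34.5,33.4,0,0,0,0,1],[-34.5,33.4,0,0,0,0,1],[0,0,0,0,0,0,1]]])

```text
clock: 34.55
ee_pos: [0.485, -0.165, 0.1637]
tcp_rot: [3.119, 0.358, -0.012]
wrist_force: [1.1, -0.8, -0.7]
finger_gap: 0.0474
```

Call:
jog_arm(rows=[[[0,0,20,0,0,0,1],[0,0,20,0,0,0,1],[0,0,0,0,0,0,1],[0,0,0,0,0,0,1]]])

```text
clock: 34.95
ee_pos: [0.4898, -0.1581, 0.1242]
tcp_rot: [-3.119, -0.374, 0.007]
wrist_force: [-0.7, -1.0, -0.7]
finger_gap: 0.0476
```

```bash
python3 - <<'E'
from h import *
plan([.4915,-.1581,.0554],.238)
p=snap("wrist"); cv2.imwrite("pics/w26.png",p["color"][:,:,::-1])
t=snap("top"); crop(t,(370,253),60,60,8,"pics/t26.png")
E
```

```text
t 34.95 pos [ 0.4898 -0.1581  0.1242] phi 0.239 gap 0.0476 F [-0.7 -1.  -0.7]
turn [-0.0011  0.0044  0.001 ] rows>= 0.02904563194121172
shift mm (tool) [ 1.9  0.4 68.8] rows>= 1.4
```

View pics/w26.png

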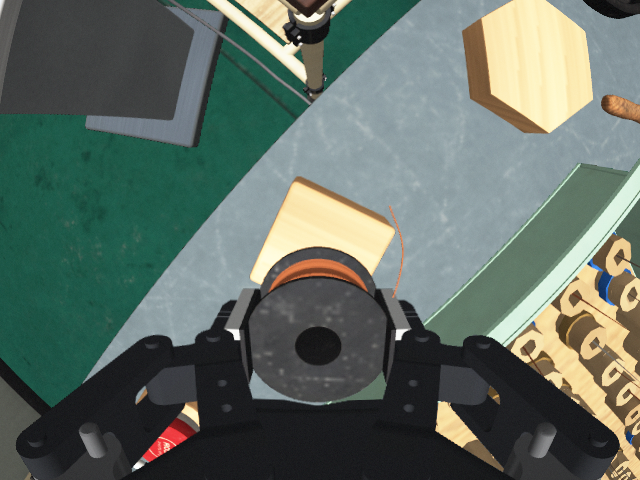

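Call:
jog_arm(rows=[[[1.5,0,20,-0.001,0.003,0,1],[0,0,15,0,0,0,1],[0,0,5,0,0,0,1],[0,0,0,0,0,0,1],[0,0,0,0,0,0,1]]])

```text
clock: 35.55
ee_pos: [0.4927, -0.1582, 0.0857]
tcp_rot: [3.118, 0.374, 0.004]
wrist_force: [-0.4, 0.3, -1.2]
finger_gap: 0.047
```

```bash
python3 - <<'E'
from h import *
plan([.4915,-.1581,.0554],.238)
p=snap("wrist"); crop(p,(317,240),180,140,4,"pics/w27.png")
E
```

```text
t 35.55 pos [ 0.4927 -0.1582  0.0857] phi 0.239 gap 0.047 F [-0.4  0.3 -1.2]
turn [ 0.0014 -0.0021  0.0009] rows>= 0.014283543436106709
shift mm (tool) [-1.2 -0.5 30.3] rows>= 0.6
```

View pics/w27.png

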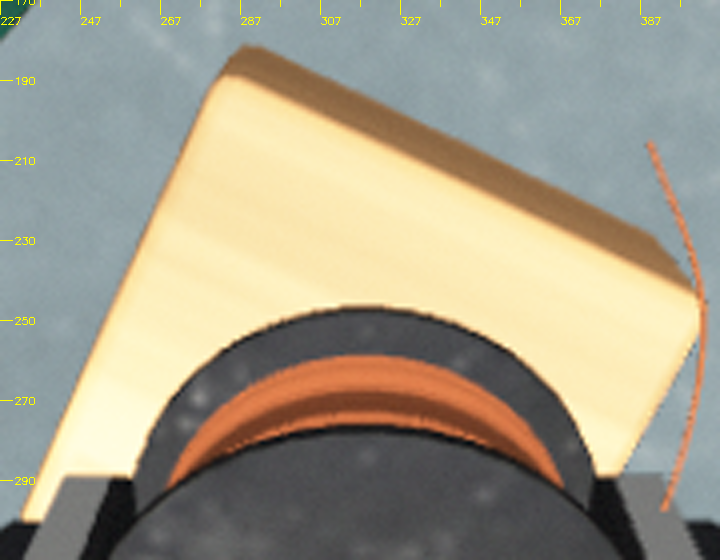

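```bash
python3 - <<'E'
from h import *
p=snap("wrist")
a=at_z(p,(281.5,188),.04)[:2];b=at_z(p,(403,246.3),.04)[:2]
u=(b-a)/np.linalg.norm(b-a); n=np.array([u[1],-u[0]]); print(a,b,np.linalg.norm(b-a),(a+b)/2+.035*n,(a+b)/2-.035*n)
E
```

```text
[ 0.46529092 -0.11866   ] [ 0.53082206 -0.13278236] 0.06703559699949173 [ 0.49068306 -0.15993569] [ 0.50542993 -0.09150668]
```

Call:
jog_arm(rows=[[[-1.5,0,15,0.001,-0.002,0,1],[0,0,8,0,0,0,1],[0,0,4,0,0,0,1],[0,0,0,0,0,0,1],[0,0,0,0,0,0,1]]])

```text
clock: 36.15
ee_pos: [0.4906, -0.1585, 0.0578]
tcp_rot: [-3.119, -0.374, 0.002]
wrist_force: [0.1, 0.4, -1.6]
finger_gap: 0.0469
```

```bash
python3 - <<'E'
from h import *
plan([.491,-.1584,.0554],.238)
E
```

```text
t 36.15 pos [ 0.4906 -0.1585  0.0578] phi 0.239 gap 0.0469 F [ 0.1  0.4 -1.6]
turn [-0.0003  0.0012  0.0009] rows>= 0.008060661842654153
shift mm (tool) [ 0.4 -0.   2.4] rows>= 0.0
```

Call:
jog_arm(rows=[[[0.4,0,1.4,0,0.001,0,1],[0,0,0.8,0,0,0,1],[0,0,0.5,0,0,0,1],[0,0,0,0,0,0,1]]])

```text
clock: 36.55
ee_pos: [0.4912, -0.1584, 0.0555]
tcp_rot: [-3.119, -0.374, -0.001]
wrist_force: [-0.1, -0.1, 0.4]
finger_gap: 0.047
```

Contact is beginning, since the hand no longer carries the spool's weight. Releasing.

Call:
jog_arm(rows=[[[0,0,0,0,0,0,-0.1],[0,0,0,0,0,0,-0.5],[0,0,0,0,0,0,-1],[0,0,0,0,0,0,-1],[0,0,0,0,0,0,-1]]])

```text
clock: 37.05
ee_pos: [0.4911, -0.1583, 0.0553]
tcp_rot: [-3.119, -0.375, -0.0]
wrist_force: [0.5, 0.5, 1.4]
finger_gap: 0.0853
```

Call:
jog_arm(rows=[[[0,0,-25,0,0,0,-1],[0,0,-45,0,0,0,-1],[0,0,-45,0,0,0,-1],[0,0,-45,0,0,0,-1],[0,0,-45,0,0,0,-1]]])

```text
clock: 37.55
ee_pos: [0.4906, -0.1584, 0.2621]
tcp_rot: [-3.119, -0.374, -0.0]
wrist_force: [0.9, -0.1, -0.0]
finger_gap: 0.0854
```

Call:
jog_arm(rows=[[[0,0,0,0,0,0,-1],[0,0,0,0,0,0,-1],[0,0,0,0,0,0,-1],[0,0,0,0,0,0,-1],[0,0,0,0,0,0,-1]]])

```text
clock: 38.05
ee_pos: [0.4904, -0.1582, 0.2591]
tcp_rot: [-3.119, -0.374, 0.004]
wrist_force: [-0.6, 0.8, 0.3]
finger_gap: 0.0853
```

```bash
python3 - <<'E'
from h import *
plan([.49,-.158,.26],.238)
p=snap("wrist"); crop(p,(317,210),120,110,5,"pics/w28c.png")
for n in ("top","scene"):
    q=snap(n); cv2.imwrite(f"pics/{n}28.png",q["color"][:,:,::-1])
E
```

```text
t 38.05 pos [ 0.4904 -0.1582  0.2591] phi 0.239 gap 0.0853 F [-0.6  0.8  0.3]
turn [-0.0009  0.0022  0.001 ] rows>= 0.01457465252328336
shift mm (tool) [-0.3 -0.3 -0.9] rows>= 0.0
```

View pics/w28c.png

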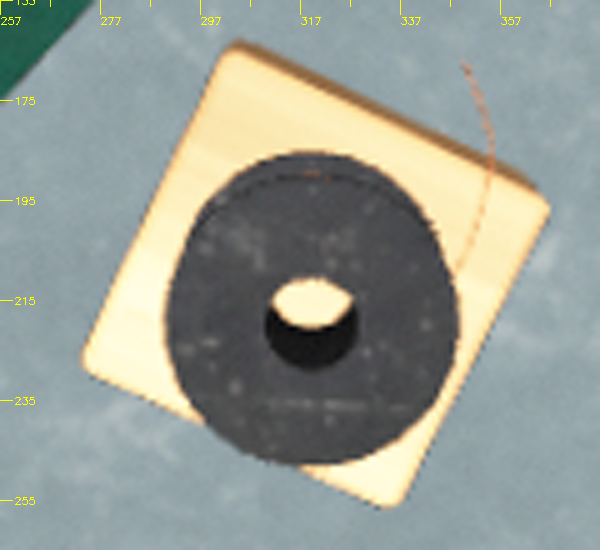

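View pics/top28.png

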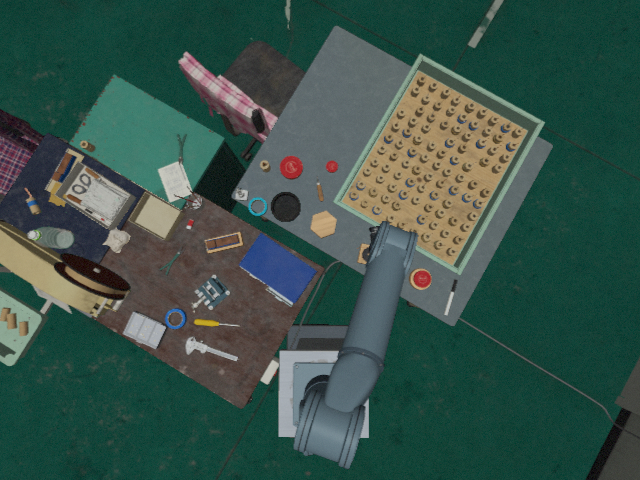

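View pics/scene28.png

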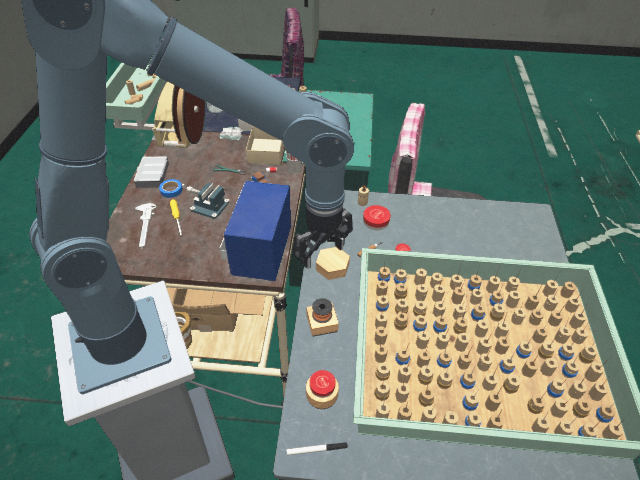

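```bash
python3 - <<'E'
from h import *
p=snap("wrist"); f=lambda X,Y:(257+X/5,155+Y/5)
m=lambda q,z:np.mean([at_z(p,f(*t),z) for t in q],0)
print("sq",m([(228,48),(552,207),(393,510),(80,360)],.04)); print("spool",m([(265,322),(358,322),(311,277),(311,370)],.076),m([(165,322),(460,322)],.076))
t=snap("top"); crop(t,(224,243),60,40,12,"pics/t29.png")
E
```

```text
sq [ 0.49282958 -0.1595456   0.04      ]
spool [ 0.49218525 -0.15931017  0.076     ] [ 0.49235841 -0.15906764  0.076     ]
```

View pics/t29.png

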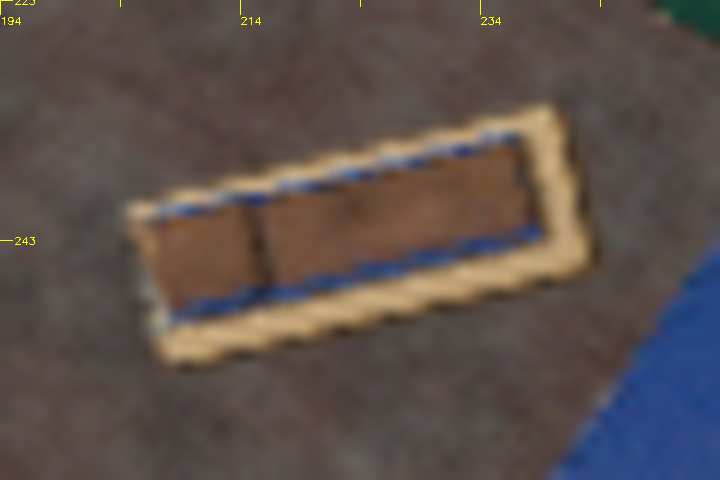

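```bash
python3 - <<'E'
from plant import workorder, env
print(workorder.close_job()); s=env.read_state(); print(s["clock"],s["wrist_force"])
E
```

```text
the job is handed in; nothing more can be done
None
the job is handed in; nothing more can be done
```

All three parts are back upright on their own stands, and I handed the job in at about 38 s with the gripper open and clear of everything. I parked the spool on the six-sided stand, moved the fixture to the long stand and the tin to the round one, then put the spool on the square one.

| Part | Last check against its own stand |
|---|---|
| Flux tin | about 0.5 mm from the centre of the round stand |
| Spool | about 0.7 mm from the centre of the square stand |
| Fixture | about 0.1 mm off across the long stand, and about 1 mm lengthwise |

- **Uncertainty:** The camera calibration is only good to about 2 mm. The lengthwise figure for the fixture is the weakest. I estimated it from the end margins, about 7 mm at the plain end and 9 mm at the latch end. It assumes the stated 115 mm includes the latch.
- **Small disagreement:** Two estimates of the square stand's centre differed by about 2 mm, so I used a point between them.
- **Nothing else disturbed:** The final top and scene views show nothing tipped. The other things looked to be where they started, though I judged that by eye and did not measure it.
- **Forces:** Force readings stayed low. The highest was about 16 N at the wrist, when the spool was set down on the six-sided stand.

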